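# Load the centrifuge in balance

## Robot

A 7-joint arm with a two-finger parallel gripper is mounted at the origin on the work surface; the furniture and walls round the work are solid. World frame = base frame: x ahead of the robot, y to its left, z up, the work surface at z = 0. Lengths are in mm, angles in rad, forces in N, time in s.
With the tool pointing down it reaches from about 400 to 875 mm from the base axis. Payload 4.4 kg.
Tool frame: the origin (TCP) lies at the very end of the fingers, on their centre line; the grasp point (between the pads) lies 19 mm behind it; y points along the fingers, z is the direction in which the jaws open and shut, and the axes are right-handed (so a half turn about y gives the same grasp; the last joint's range is limited). The gripper opens to 85 mm and grips with 20 to 120 N. Pads are 22 mm wide; open, the fingers measure 114 mm over their backs; the gripper's body (76 mm by 85 mm) begins 54 mm behind the grasp point. The pads swing forward as they close: fully open they stand 13 mm farther back than shut.
Start: joints at [-0.066, 0.628, 0.038, 1.517, -0.027, 0.996, -0.02], TCP at [650.014, 0.028, 195.413] pointing down, gripper open.
Joint ranges: [-3.06, 3.06], [-0.37, 2.12], [-1.25, 1.32], [0.18, 2.47], [-1.1, 4.24], [0.23, 1.98], [-2.94, 2.94]. Speed limits (rad/s): [2.57, 2.57, 3.14, 3.14, 3.14, 3.14, 3.14].

## Interface

Orientations are given as [roll, pitch, yaw] about the fixed x, y, z axes, in that order (R = Rz(yaw) Ry(pitch) Rx(roll)).
In Python, from cell import read_state, get_image, finish_job gives the robot as it stands. The module is installed in compiled form; this text tells all that it offers.
- The arm moves only by the tool servo_tool, never from a script. Its argument "increments" is a list of rows, each an object of numbers: "dx", "dy", "dz": the shift along the world's x, y, z in cm; "ax", "ay", "az": the turn, a rotation vector about the world's x, y, z in rad; "claw": the closure, from -1 (fully open) to 1 (shut). A call has 1 to 8 rows; each row is the pose to reach, as a shift and turn from the pose commanded when the call began; what a row does not reach only later rows make up. A row lasts 1/12 s, in which the tool goes at most 41.7 mm and 7.16 degrees, less where a joint would pass 70% of its speed; a pose out of reach is approached as far as the arm can. A call with a gripper value outside its range is refused whole. The fingers move at their own pace and stop on an object; the grip force is fixed at half the most. Time passes only in rows, so rows that repeat a pose let the fingers close. It gives the time, the measured TCP pose, the force and the opening at its end, in the units of the state.
- read_state(): the state, without advancing time (a new reading comes with each control period).
- get_image(name): name is "scene" or "side" or "wrist"; returns a dict with "color" (420x560x3 uint8, red, green, blue), "fov_y" (degrees; the focal length in pixels is half the picture's height over the tangent of half this angle, whatever the lens; pixels are square), "cx", "cy" (the principal point, pixels), "R" (3x3) and "t" (3): a world point X has camera coordinates R X + t. Camera axes: x right, y down, z forward; pixel columns grow to the right and rows downward; lengths in mm; the calibration is good to about 2 mm. A picture is of the moment at which its call begins. There is no depth.
- finish_job(): hands the job in, once; it reports no verdict.
The state is a dict: "clock": time; "qpos": joint angles; "qd": joint speeds; "tau": joint torques, N m; "eef_pos": TCP position; "tool_rot": TCP orientation; "force": force on the tool from outside, world axes, zero at the start; "torque": the same for the moment, N m; "width": finger opening in mm.
Only numpy, scipy, OpenCV 4.12 (cv2) and the standard library are available. Lean on these libraries where they do the work, as an engineer would, in place of code of your own. Each camera call takes 0.05 s, during which the arm holds its last target.

## Task

Load the open centrifuge for a balanced run: stand the two small white bottles and the two medium white bottles upright in its four buckets, one to a bucket, so that bottles of the same size sit opposite each other across the rotor. Set each one down, do not drop it or tip it over, and leave the large white bottle and the brown bottle standing where they are.

Things in the scene. Friction and masses are not known exactly. Their poses are not given: they have to be found in the camera images.
- small_a_mid (a point): Small white screw-cap bottle, 38 mm across, 76 mm tall, upright. Point: its centre, half-way up (38 mm above its underside), z up. The round cap, 30 mm across, reaches from 53 to 75 mm above the underside. One of two alike, 70 g +-40 %. The bucket will cover its lowest 32 mm: grip it by the cap, fingertips at least 40 mm above its underside, to have room to open over the bucket.
- small_b_mid (a point): Small white screw-cap bottle, 38 mm across, 76 mm tall, upright. Point: its centre, half-way up (38 mm above its underside), z up. The round cap, 30 mm across, reaches from 53 to 75 mm above the underside. One of two alike, 70 g +-40 %. The bucket will cover its lowest 32 mm: grip it by the cap, fingertips at least 40 mm above its underside, to have room to open over the bucket.
- medium_a_mid (a point): Medium white screw-cap bottle, 48 mm across, 106 mm tall, upright. Point: its centre, half-way up (53 mm above its underside), z up. The round cap, 36 mm across, reaches from 75 to 105 mm above the underside. One of two alike, 115 g +-40 %. The bucket will cover its lowest 32 mm: grip it by the cap, fingertips at least 40 mm above its underside, to have room to open over the bucket.
- medium_b_mid (a point): Medium white screw-cap bottle, 48 mm across, 106 mm tall, upright. Point: its centre, half-way up (53 mm above its underside), z up. The round cap, 36 mm across, reaches from 75 to 105 mm above the underside. One of two alike, 115 g +-40 %. The bucket will cover its lowest 32 mm: grip it by the cap, fingertips at least 40 mm above its underside, to have room to open over the bucket.
- large_mid (a point): Large white screw-cap bottle, the biggest, only one of its size, 58 mm across, 126 mm tall, upright. Point: its centre, half-way up (63 mm above its underside), z up. The round cap, 43 mm across, reaches from 90 to 125 mm above the underside. Too wide for the buckets; it stands loose beside the others and stays there.
- brown_mid (a point): Brown glass bottle with black cap, 42 mm across, 90 mm tall, upright. Point: its centre, half-way up (45 mm above its underside), z up. The round cap, 33 mm across, reaches from 64 to 89 mm above the underside. Not part of the job; it stands loose among the others and stays there.
- bucket_0_seat (a point): Steel bucket 0 of the centrifuge's rotor. Point: centre of its inner floor, on which the bottle stands, 54 mm above the bench; x away from the rotor axis, z up. 58 mm inside, 32 mm deep, mouth flared to 66 mm. Opposite bucket 2. The four buckets lie 85 mm from the rotor axis, 90 degrees apart, at any angle. Rotor arms and nut stay below 95 mm.
- bucket_1_seat (a point): Steel bucket 1 of the centrifuge's rotor. Point: centre of its inner floor, on which the bottle stands, 54 mm above the bench; x away from the rotor axis, z up. 58 mm inside, 32 mm deep, mouth flared to 66 mm. Opposite bucket 3. The rotor is held by a stiff brake: it turns only under about 0.4 N m. A wall shelf hangs 0.72 m over the back of the bench, beyond x = 0.66 m.
- bucket_2_seat (a point): Steel bucket 2 of the centrifuge's rotor. Point: centre of its inner floor, on which the bottle stands, 54 mm above the bench; x away from the rotor axis, z up. 58 mm inside, 32 mm deep, mouth flared to 66 mm. Opposite bucket 0. The white housing round the rotor is 115 mm high and reaches 155 mm from the axis to left and right, 200 mm to the front (robot's side), 172 mm to the back.
- bucket_3_seat (a point): Steel bucket 3 of the centrifuge's rotor. Point: centre of its inner floor, on which the bottle stands, 54 mm above the bench; x away from the rotor axis, z up. 58 mm inside, 32 mm deep, mouth flared to 66 mm. Opposite bucket 1. The lid stands open at the back (+x) and leans back: it begins 155 mm behind the rotor axis and rises to 440 mm over the bench.

How it is judged:
By the outcome, as a careful person would: the job done as asked, in the order asked, and still so for the second after the job is handed in, with the robot touching nothing.
It also fails if it takes over 112 s, if anything falls off the work surface, if the arm or the gripper's body presses on something with over 40 N, if the wrist force passes 120 N, or if a joint passes its speed limit or range.

## Working session

There is one attempt and no reset: what is moved stays moved. The work goes in short steps, Python scripts to look and compute and a tool call to move; the robot and the scene stay as the last step left them, time stands still between calls to the robot, and variables do not carry over. Pictures are saved under pics/ and viewed, and the job is handed in when it is done.

Besides the shell and the picture viewer there is one more tool, called after "Call:" by a JSON object that holds its "fn" and its "kwargs". servo_tool: Moves the arm, as the interface text tells. Its arguments: {"type":"object","properties":{"increments":{"type":"array","items":{"type":"object","properties":{"dx":{"type":"number"},"dy":{"type":"number"},"dz":{"type":"number"},"ax":{"type":"number"},"ay":{"type":"number"},"az":{"type":"number"},"claw":{"type":"number"}}}}},"required":["increments"]}

```bash
mkdir -p pics
cat > h.py <<'E'
import numpy as np,cv2,pickle
from cell import read_state,get_image
def grab(n,f):
    d=get_image(n); cv2.imwrite('pics/%s.png'%f,cv2.cvtColor(d['color'],cv2.COLOR_RGB2BGR)); pickle.dump(d,open('pics/%s.pkl'%f,'wb')); return d
def load(f): return pickle.load(open('pics/%s.pkl'%f,'rb'))
def foc(d): return 210/np.tan(np.radians(d['fov_y'])/2)
def ray(d,u,v,z):
    f=foc(d);R=np.array(d['R']);t=np.array(d['t']);c=-R.T@t
    r=R.T@np.array([(u-d['cx'])/f,(v-d['cy'])/f,1]); return c+r*(z-c[2])/r[2]
def proj(d,X):
    p=np.array(d['R'])@np.array(X)+np.array(d['t']);f=foc(d);return p[:2]/p[2]*f+[d['cx'],d['cy']]
E
python3 - <<'E'
from h import *
for n in ['scene','side','wrist']:
    d=grab(n,n+'0'); R=np.array(d['R']);print(n,d['fov_y'],d['cx'],d['cy'],-R.T@np.array(d['t']),R[2])
s=read_state();print(s)
E
```

```text
scene 57.22766160878869 281.4557091110929 210.34970325323118 [  52.56813649 -552.17338377  543.28083939] [ 0.57275658  0.62044011 -0.53572751]
side 49.25183488098765 272.0603305963885 199.75432371301338 [ 484.04507455 -969.70059717  622.86448275] [ 0.03706773  0.86645406 -0.49787884]
wrist 61.66205890577951 279.64772616758296 205.90331054953822 [648.69212714  76.34038902 373.83129899] [-0.00222695 -0.29237394 -0.95630148]
{'clock': 0.15, 'qpos': array([-0.06581437,  0.62914608,  0.03844438,  1.51813407, -0.02697913,
        0.99631646, -0.02001268]), 'qd': array([ 0.00020524, -0.00274359,  0.00114302, -0.00140062,  0.00025946,
       -0.00127727,  0.00037099]), 'tau': array([ 2.19518879e-03, -5.63800478e+01,  1.22790758e+00, -1.93650573e+01,
        1.11919764e-02,  7.40401709e-03, -1.44664841e-05]), 'eef_pos': array([6.49466601e+02, 3.73525672e-02, 1.94693622e+02]), 'tool_rot': array([-1.57228231e+00, -2.31821458e-05, -1.57077993e+00]), 'force': array([-0.44180047,  0.01571444, -0.73006359]), 'torque': array([-0.03619301, -0.04370209,  0.03447112]), 'width': 85.78306846169096}
```

View pics/scene0.png

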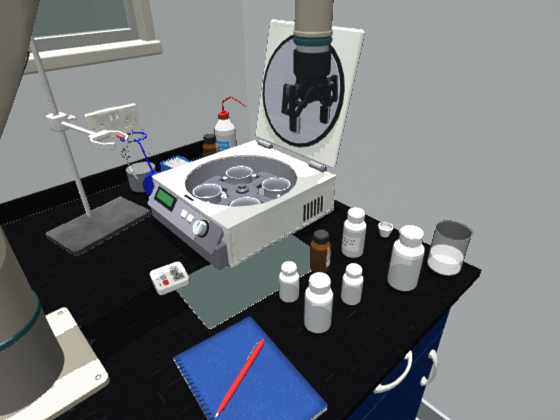

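View pics/side0.png

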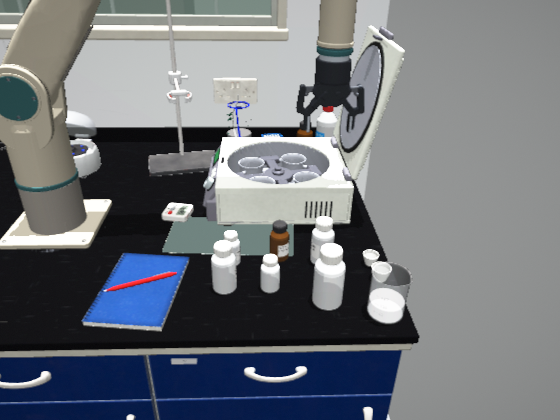

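View pics/wrist0.png

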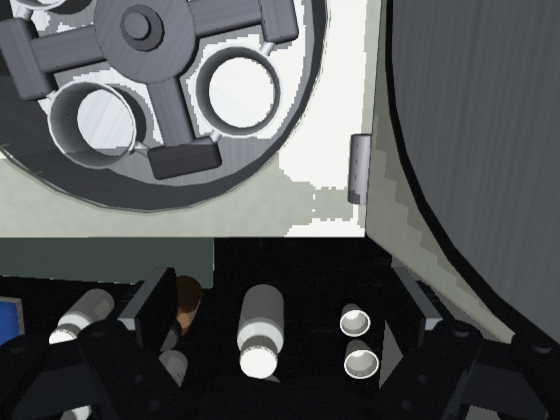

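Run:
```python
from h import *
d=load('scene0');w=load('wrist0');s=load('side0')
print('nut wrist',ray(w,143,28,90),'buckets wrist',ray(w,92,124,86),ray(w,238,91,86))
print('scene b',[ray(d,*p,86)[:2].round() for p in [(207,190),(239,173),(277,185),(246,203)]])
for n,im,(x0,y0,x1,y1) in [('sceneB',d,(270,200,470,350)),('sideB',s,(200,205,420,325)),('sceneR',d,(180,150,310,220))]:
    c=cv2.cvtColor(im['color'][y0:y1,x0:x1],cv2.COLOR_RGB2BGR);k=min(800//c.shape[1],600//c.shape[0]);cv2.imwrite(f'pics/{n}.png',cv2.resize(c,None,fx=k,fy=k,interpolation=cv2.INTER_CUBIC));print(n,k)
```

```text
nut wrist [548.05179687 125.4821407   90.        ] buckets wrist [497.9443078   56.65080344  86.        ] [615.58111804  81.78251844  86.        ]
scene b [array([475., 171.]), array([586., 189.]), array([614.,  71.]), array([505.,  57.])]
sceneB 4
sideB 3
sceneR 6
```

View pics/sceneB.png

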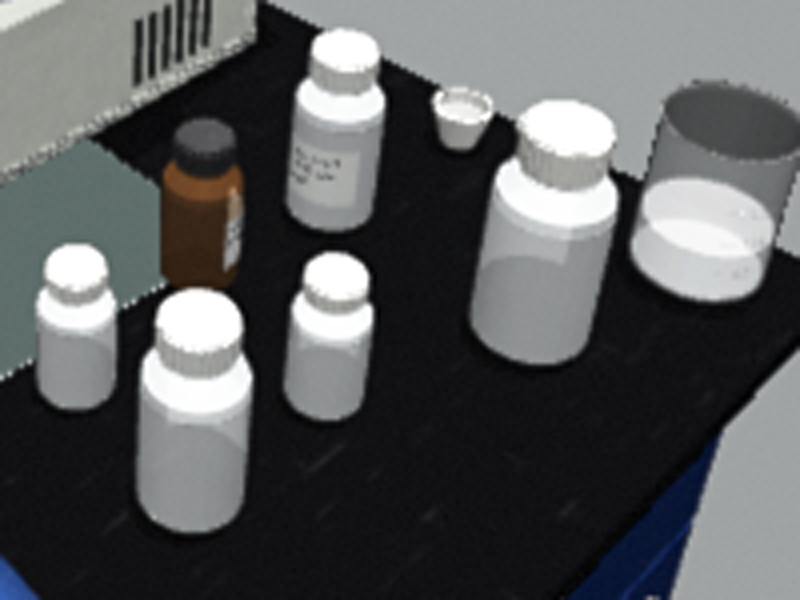

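View pics/sideB.png

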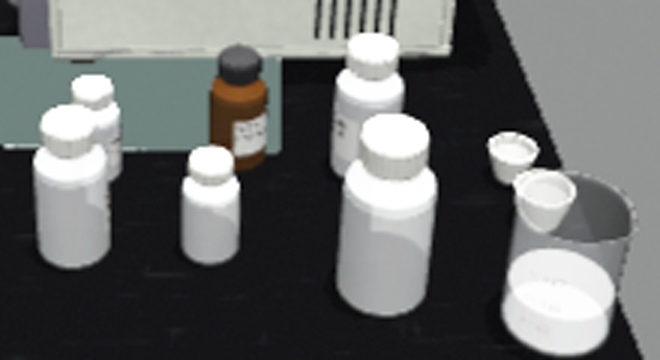

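View pics/sceneR.png

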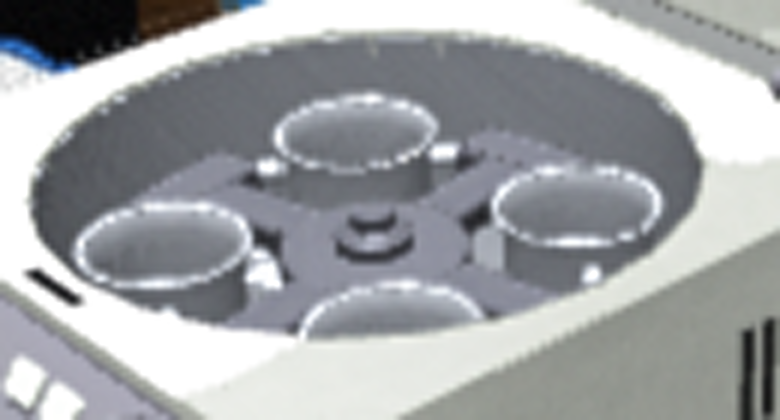

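```bash
cat > m.py <<'E'
from h import *
from scipy.optimize import least_squares
a=np.linspace(0,6.283,73)
def capfit(d,xl,xr,yt,H,r):
    def f(p):
        P=np.array([proj(d,[p[0]+r*np.cos(t),p[1]+r*np.sin(t),H]) for t in a])
        return [(P[:,0].min()+P[:,0].max()-xl-xr)/2,P[:,1].min()-yt]
    g=ray(d,(xl+xr)/2,yt+5,H)[:2]
    return least_squares(f,g).x
E
python3 - <<'E'
from m import *
d=load('scene0');s=load('side0')
S={'sm1':(44,108,243,72,114,75,75,15),'medA':(155,243,289,40,98,107,105,18),'sm2':(303,369,252,188,234,147,75,15),'brown':(173,236,119,218,262,46,89,16.5),'medB':(310,380,29,348,400,34,105,18),'large':(516,616,98,361,430,115,125,21.5)}
for k,v in S.items():
    print(k,capfit(d,270+v[0]/4,270+v[1]/4,200+v[2]/4,*v[6:]).round(1),capfit(s,200+v[3]/3,200+v[4]/3,205+v[5]/3,*v[6:]).round(1))
E
```

```text
sm1 [ 432.  -159.7] [ 432.5 -160.5]
medA [ 420.7 -244.6] [ 421.7 -246.1]
sm2 [ 513.2 -246.7] [ 513.2 -248. ]
brown [ 533.6 -147.2] [ 537. -147.]
medB [ 630.4 -158.2] [ 630.3 -159.3]
large [ 624.2 -288.2] [ 624.3 -290.5]
```

Call:
{"fn": "servo_tool", "kwargs": {"increments": [{"dx":-3.5,"dy":3,"dz":3},{"dx":-7,"dy":6.5,"dz":5},{"dx":-10.5,"dy":10,"dz":6},{"dx":-10.5,"dy":10,"dz":6},{"dx":-10.5,"dy":10,"dz":6},{"dx":-10.5,"dy":10,"dz":6}]}}

```text
invalid input at $.increments[0]: expected keys dx, dy, dz, ax, ay, az, claw
```

Run:
```python
from h import *
grab('wrist','wrist1');print(read_state()['qpos'])
```

```text
[-0.06580762  0.62903644  0.03846138  1.51796628 -0.02699572  0.99632537
 -0.01998852]
```

View pics/wrist1.png

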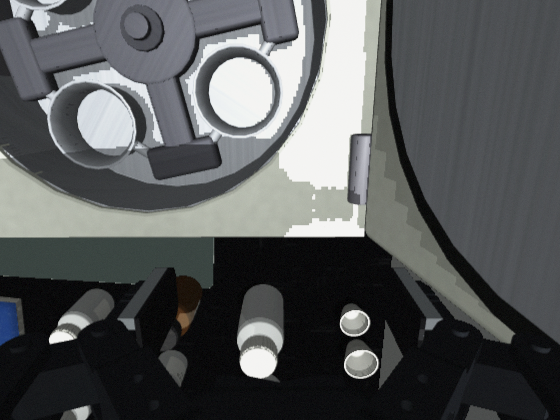

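All keys are required; resending.

Call:
{"fn": "servo_tool", "kwargs": {"increments": [{"dx":-3.5,"dy":3,"dz":3,"ax":0,"ay":0,"az":0,"claw":-1},{"dx":-7,"dy":6.5,"dz":5,"ax":0,"ay":0,"az":0,"claw":-1},{"dx":-10.5,"dy":10,"dz":6,"ax":0,"ay":0,"az":0,"claw":-1},{"dx":-10.5,"dy":10,"dz":6,"ax":0,"ay":0,"az":0,"claw":-1},{"dx":-10.5,"dy":10,"dz":6,"ax":0,"ay":0,"az":0,"claw":-1},{"dx":-10.5,"dy":10,"dz":6,"ax":0,"ay":0,"az":0,"claw":-1}]}}

```text
clock: 0.7
eef_pos: [544.3, 102.0, 256.3]
tool_rot: [-1.57, 0.001, -1.567]
force: [0.6, -1.3, 0.0]
width: 85.4
```

Run:
```python
from h import *
grab('wrist','wrist1b');print(read_state()['qpos'])
```

```text
[-0.25585457  0.42442189  0.03397536  1.71089954 -0.01596137  1.00567564
 -0.21524588]
```

View pics/wrist1b.png

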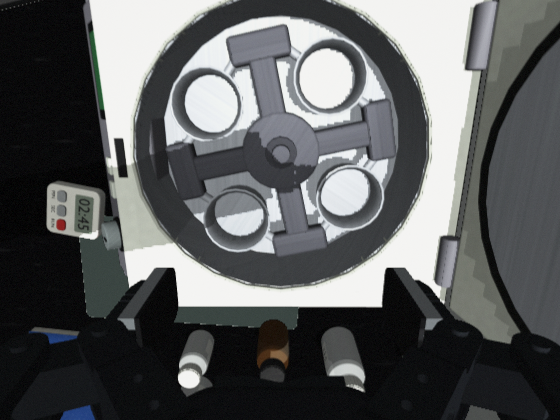

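Run:
```python
from h import *
c=cv2.imread('pics/wrist1b.png')[20:270,150:410];cv2.imwrite('pics/rot.png',cv2.resize(c,None,fx=2.3,fy=2.3,interpolation=cv2.INTER_CUBIC))
w=load('wrist1b')
for p in [(207,103),(331,75),(349,196),(235,217)]: print(p,ray(w,*p,86).round(1))
print(ray(w,281,151,90))
```

```text
(207, 103) [473.7 173.9  86. ]
(331, 75) [590.8 199.5  86. ]
(349, 196) [614.8  82.6  86. ]
(235, 217) [496.7  59.2  86. ]
[544.51570417 129.10359178  90.        ]
```

View pics/rot.png

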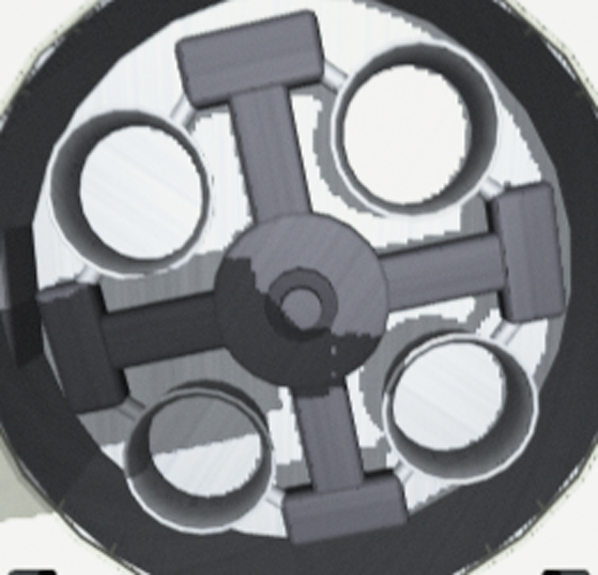

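Run:
```python
from h import *
from scipy.optimize import least_squares
w=load('wrist1b');d=load('scene0')
W=[ray(w,*p,87)[:2] for p in [(206.1,103.9),(330.2,75.7),(350.9,197),(236.5,218.7)]]
D=[ray(d,*p,87)[:2] for p in [(207.2,191.2),(239.3,172.2),(276.1,184.4)]]
print(np.round(W,1),np.round(D,1))
def pts(p): return np.array([[p[0]+85*np.cos(p[2]-k*np.pi/2),p[1]+85*np.sin(p[2]-k*np.pi/2)] for k in range(4)])
for M in (W,D):
    r=least_squares(lambda p:(pts(p)[:len(M)]-M).ravel(),[545,125,2.5]);print(r.x,pts(r.x).round(1),r.fun.round(1))
```

```text
[[473.  173.1]
 [589.9 198.8]
 [616.7  81.8]
 [498.3  57.7]] [[470.6 163.7]
 [588.7 190. ]
 [612.8  73.1]]
[544.47829317 127.86115659   2.57056947] [[473.  173.8]
 [590.4 199.4]
 [616.   81.9]
 [498.5  56.3]] [-0.   0.7  0.5  0.5 -0.7  0.1  0.2 -1.4]
[542.06983331 118.4436666    2.57067541] [[470.6 164.4]
 [588.  190. ]
 [613.6  72.5]
 [496.1  46.9]] [-0.1  0.6 -0.7 -0.1  0.8 -0.5]
```

Run:
```python
from h import *
s=load('side0')
c=cv2.imread('pics/side0.png')[130:215,205:355];cv2.imwrite('pics/sideR.png',cv2.resize(c,None,fx=5,fy=5,interpolation=cv2.INTER_CUBIC))
w=load('wrist0');c=cv2.imread('pics/wrist0.png')[270:400,20:300];cv2.imwrite('pics/w0B.png',cv2.resize(c,None,fx=2.8,fy=2.8,interpolation=cv2.INTER_CUBIC))
for X in [(544.5,127.9),(542,118.4)]:
  for k in range(4):
    a=2.5706-k*np.pi/2;P=[X[0]+85*np.cos(a),X[1]+85*np.sin(a),86]
    print(X,k,[proj(load(n),P).round(1) for n in ('scene0','side0','wrist0')])
print(ray(w,259,361,105))
```

```text
(544.5, 127.9) 0 [array([205.7, 189.8]), array([250.8, 161.9]), array([ 30.6, -46.9])]
(544.5, 127.9) 1 [array([237.7, 171.2]), array([292.8, 157.9]), array([195.1, -90.9])]
(544.5, 127.9) 2 [array([274.6, 183.1]), array([306. , 176.9]), array([238.6,  90.8])]
(544.5, 127.9) 3 [array([244.1, 204. ]), array([260.7, 181.7]), array([ 92.8, 124.3])]
(542, 118.4) 0 [array([207.1, 191.5]), array([249.8, 163.4]), array([ 29.8, -31.3])]
(542, 118.4) 1 [array([239.1, 172.6]), array([292.1, 159.3]), array([192.5, -74.2])]
(542, 118.4) 2 [array([276.5, 184.7]), array([305.4, 178.6]), array([235.8, 103.5])]
(542, 118.4) 3 [array([245.8, 206. ]), array([259.7, 183.5]), array([ 91.6, 136.4])]
[ 629.05797531 -155.66310259  105.        ]
```

View pics/sideR.png

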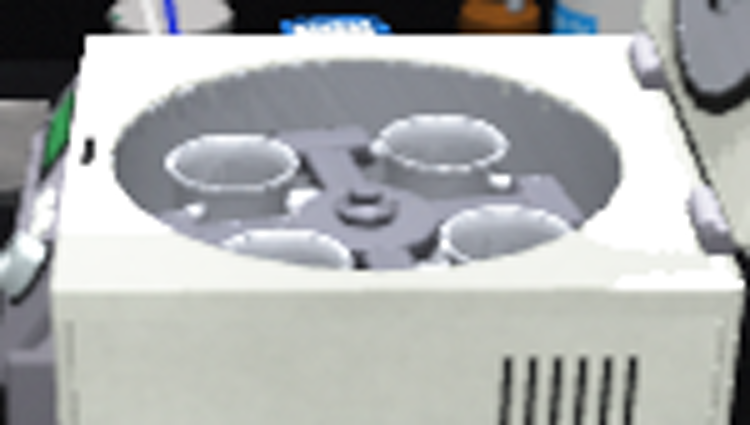

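View pics/w0B.png

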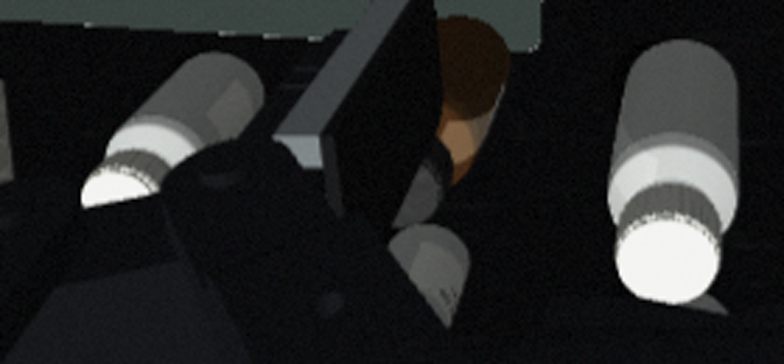

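Call:
{"fn": "servo_tool", "kwargs": {"increments": [{"dx":-1.4,"dy":-3.8,"dz":0,"ax":0,"ay":0,"az":0,"claw":-1},{"dx":-2.8,"dy":-7.6,"dz":0,"ax":0,"ay":0,"az":0,"claw":-1},{"dx":-4.2,"dy":-11.4,"dz":0,"ax":0,"ay":0,"az":0,"claw":-1},{"dx":-5.6,"dy":-15.2,"dz":0,"ax":0,"ay":0,"az":0,"claw":-1},{"dx":-7,"dy":-19,"dz":0,"ax":0,"ay":0,"az":0,"claw":-1},{"dx":-8.4,"dy":-22.8,"dz":0,"ax":0,"ay":0,"az":0,"claw":-1},{"dx":-9.8,"dy":-26.6,"dz":0,"ax":0,"ay":0,"az":0,"claw":-1},{"dx":-11.2,"dy":-30.4,"dz":0,"ax":0,"ay":0,"az":0,"claw":-1}]}}

```text
clock: 1.42
eef_pos: [431.7, -207.5, 255.0]
tool_rot: [-1.571, -0.001, -1.574]
force: [1.1, -1.0, 0.4]
width: 85.6
```

Call:
{"fn": "servo_tool", "kwargs": {"increments": [{"dx":-1.2,"dy":-4.1,"dz":0,"ax":0,"ay":0,"az":0,"claw":-1},{"dx":-1.2,"dy":-4.1,"dz":-3,"ax":0,"ay":0,"az":0,"claw":-1},{"dx":-1.2,"dy":-4.1,"dz":-6,"ax":0,"ay":0,"az":0,"claw":-1},{"dx":-1.2,"dy":-4.1,"dz":-9,"ax":0,"ay":0,"az":0,"claw":-1},{"dx":-1.2,"dy":-4.1,"dz":-11,"ax":0,"ay":0,"az":0,"claw":-1},{"dx":-1.2,"dy":-4.1,"dz":-12,"ax":0,"ay":0,"az":0,"claw":-1},{"dx":-1.2,"dy":-4.1,"dz":-12,"ax":0,"ay":0,"az":0,"claw":-1},{"dx":-1.2,"dy":-4.1,"dz":-12,"ax":0,"ay":0,"az":0,"claw":-1}]}}

```text
clock: 2.08
eef_pos: [420.3, -246.3, 134.7]
tool_rot: [-1.573, 0.0, -1.573]
force: [-0.2, 0.2, 0.1]
width: 85.4
```

Run:
```python
from h import *
grab('scene','scene2');print(read_state()['qpos'].round(2))
```

```text
[ 0.39  0.49  0.11  2.03 -0.09  0.63  0.56]
```

View pics/scene2.png

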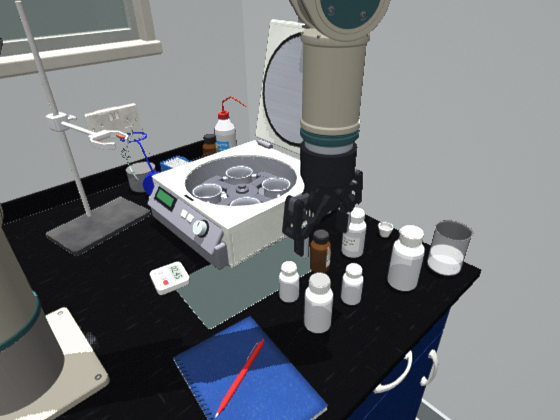

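Call:
{"fn": "servo_tool", "kwargs": {"increments": [{"dx":0.1,"dy":0.1,"dz":-2,"ax":0,"ay":0,"az":0,"claw":-1},{"dx":0.1,"dy":0.1,"dz":-4,"ax":0,"ay":0,"az":0,"claw":-1},{"dx":0.1,"dy":0.1,"dz":-5.5,"ax":0,"ay":0,"az":0,"claw":-1},{"dx":0.1,"dy":0.1,"dz":-6.3,"ax":0,"ay":0,"az":0,"claw":-1},{"dx":0.1,"dy":0.1,"dz":-6.3,"ax":0,"ay":0,"az":0,"claw":-1},{"dx":0.1,"dy":0.1,"dz":-6.3,"ax":0,"ay":0,"az":0,"claw":-0.2},{"dx":0.1,"dy":0.1,"dz":-6.3,"ax":0,"ay":0,"az":0,"claw":0},{"dx":0.1,"dy":0.1,"dz":-6.3,"ax":0,"ay":0,"az":0,"claw":0}]}}

```text
clock: 2.8
eef_pos: [422.8, -244.5, 73.5]
tool_rot: [-1.569, -0.001, -1.571]
force: [-0.7, 0.2, 0.1]
width: 51.6
```

Run:
```python
from h import *
grab('scene','scene3');grab('side','side3')
a=cv2.imread('pics/scene3.png')[180:350,250:450];b=cv2.imread('pics/side3.png')[180:350,180:380]
cv2.imwrite('pics/c3.png',cv2.resize(np.vstack([a,b])if 0 else np.hstack([a,b]),None,fx=2,fy=2,interpolation=cv2.INTER_CUBIC))
```

```text
(no output)
```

View pics/c3.png

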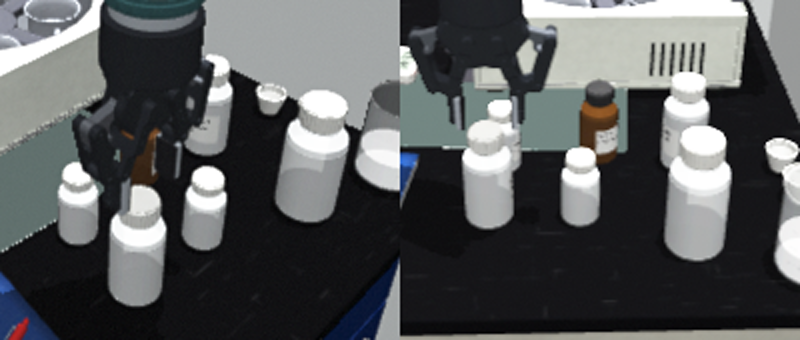

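Run:
```python
from h import *
s=read_state();print(s['eef_pos'],s['width'],s['tool_rot'])
for n,o in(('scene3',(250,180,0)),('side3',(180,180,400))):
  d=load(n)
  for X in [(422,-245,73),(397,-245,78),(448,-245,78),(422,-245,105),(422,-200,80)]:
    p=proj(d,X);print(n,X,((p-o[:2])*2+[o[2],0]).round())
w=grab('wrist','wrist3')
```

```text
[ 422.57914826 -244.28893192   73.21869276] 42.70652777628374 [-1.56934502e+00 -7.02145290e-04 -1.57084017e+00]
scene3 (422, -245, 73) [139. 227.]
scene3 (397, -245, 78) [119. 237.]
scene3 (448, -245, 78) [160. 208.]
scene3 (422, -245, 105) [141. 199.]
scene3 (422, -200, 80) [102. 195.]
side3 (422, -245, 73) [488. 158.]
side3 (397, -245, 78) [462. 154.]
side3 (448, -245, 78) [514. 154.]
side3 (422, -245, 105) [486. 131.]
side3 (422, -200, 80) [490. 126.]
```

View pics/wrist3.png

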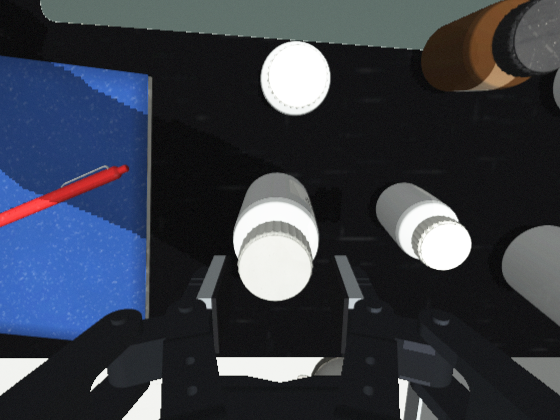

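Run:
```python
from h import *
w=load('wrist3')
for n,x,y,z,h in(('wrist3',422.6,-244.3,73.2,21.4),('wrist0',649.5,0,194.7,42.9)):
  for k in (0,10,20,30,40,50,60):
    print(n,k,[proj(load(n),(x+sx*h,y+sy,z+k)).round() for sx in(-1,1) for sy in (-11,11)])
print([proj(w,(421.2,-245.3,105)),proj(w,(432,-160,75))])
```

```text
wrist3 0 [array([243., 261.]), array([242., 224.]), array([320., 261.]), array([321., 224.])]
wrist3 10 [array([242., 270.]), array([240., 231.]), array([322., 270.]), array([323., 231.])]
wrist3 20 [array([240., 279.]), array([238., 239.]), array([324., 279.]), array([326., 239.])]
wrist3 30 [array([237., 289.]), array([236., 247.]), array([327., 289.]), array([329., 247.])]
wrist3 40 [array([235., 301.]), array([233., 256.]), array([330., 301.]), array([332., 256.])]
wrist3 50 [array([232., 314.]), array([230., 267.]), array([333., 314.]), array([335., 267.])]
wrist3 60 [array([229., 329.]), array([226., 279.]), array([336., 329.]), array([339., 279.])]
wrist0 0 [array([205., 261.]), array([203., 224.]), array([359., 262.]), array([361., 225.])]
wrist0 10 [array([201., 270.]), array([199., 231.]), array([363., 270.]), array([365., 231.])]
wrist0 20 [array([197., 279.]), array([194., 239.]), array([367., 279.]), array([370., 239.])]
wrist0 30 [array([192., 289.]), array([189., 247.]), array([372., 290.]), array([376., 247.])]
wrist0 40 [array([187., 301.]), array([183., 256.]), array([377., 301.]), array([382., 256.])]
wrist0 50 [array([181., 314.]), array([177., 267.]), array([384., 314.]), array([388., 267.])]
wrist0 60 [array([174., 329.]), array([169., 279.]), array([391., 329.]), array([396., 279.])]
[array([279.04775005, 272.21091259]), array([301.7919622 ,  80.78598667])]
```

Run:
```python
from h import *
for n,o in (('scene3',(280,220,360,300)),('side3',(180,190,260,270))):
  c=cv2.imread(f'pics/{n}.png')[o[1]:o[3],o[0]:o[2]];cv2.imwrite(f'pics/z_{n}.png',cv2.resize(c,None,fx=5,fy=5,interpolation=cv2.INTER_CUBIC))
a=np.hstack([cv2.imread('pics/z_scene3.png'),cv2.imread('pics/z_side3.png')]);a=cv2.convertScaleAbs(a,alpha=1.3,beta=40);cv2.imwrite('pics/z3.png',a)
```

```text
(no output)
```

View pics/z3.png

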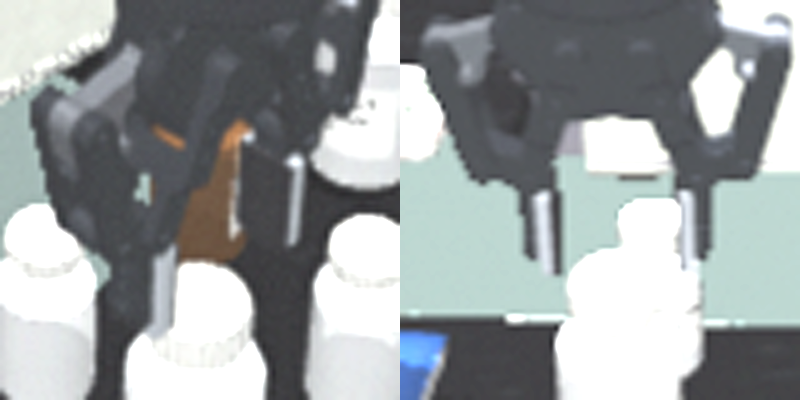

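Run:
```python
from h import *
d=load('scene3');s=load('side3')
def M(d): return np.diag([1,1,1.])@np.array([[foc(d),0,d['cx']],[0,foc(d),d['cy']],[0,0,1]])@np.c_[np.array(d['R']),np.array(d['t'])]
def tri(a,b):
    X=cv2.triangulatePoints(M(d),M(s),np.array(a,float).reshape(2,1),np.array(b,float).reshape(2,1));X=X[:3,0]/X[3];return X.round(1),(proj(d,X)-a).round(1)
print(tri((312,287),(209,244.4)),tri((338.4,269),(238,243.6)))
```

```text
(array([ 395.2, -250.5,  111.2]), array([-0.1, -0.9])) (array([ 451.1, -257.8,  118.4]), array([-0. , -0.2]))
```

Call:
{"fn": "servo_tool", "kwargs": {"increments": [{"dx":0,"dy":0,"dz":0,"ax":0,"ay":0,"az":0,"claw":-1},{"dx":0,"dy":0,"dz":0,"ax":0,"ay":0,"az":0,"claw":-1},{"dx":0,"dy":0,"dz":0,"ax":0,"ay":0,"az":0,"claw":-1},{"dx":0,"dy":0,"dz":-1,"ax":0,"ay":0,"az":0,"claw":-1},{"dx":0,"dy":0,"dz":-2,"ax":0,"ay":0,"az":0,"claw":-1},{"dx":0,"dy":0,"dz":-3,"ax":0,"ay":0,"az":0,"claw":-1},{"dx":0,"dy":0,"dz":-3,"ax":0,"ay":0,"az":0,"claw":-1},{"dx":0,"dy":0,"dz":-3,"ax":0,"ay":0,"az":0,"claw":-1}]}}

```text
clock: 3.62
eef_pos: [421.1, -243.5, 41.2]
tool_rot: [-1.573, 0.001, -1.571]
force: [-0.7, -0.9, -0.1]
width: 85.2
```

```bash
cat > v.py <<'E'
import sys
from h import *
# v.py tag  scene crop center, side crop center
t,u1,v1,u2,v2=sys.argv[1],*map(int,sys.argv[2:6])
o=[]
for n,u,v in(('scene',u1,v1),('side',u2,v2)):
  grab(n,n+t);c=cv2.imread(f'pics/{n}{t}.png');y=min(max(v-60,0),300);x=min(max(u-60,0),440)
  print(n,x,y);o.append(cv2.resize(c[y:y+120,x:x+120],None,fx=3.3,fy=3.3,interpolation=cv2.INTER_CUBIC))
cv2.imwrite(f'pics/v{t}.png',cv2.convertScaleAbs(np.hstack(o),alpha=1.1,beta=25))
s=read_state();print(s['clock'],s['eef_pos'].round(1),s['force'].round(1),s['width'])
E
python3 v.py 4 320 270 220 240
```

```text
scene 260 210
side 160 180
3.7167 [ 421.9 -244.    42.2] [-0.  -0.9 -0.3] 85.46961854240188
```

View pics/v4.png

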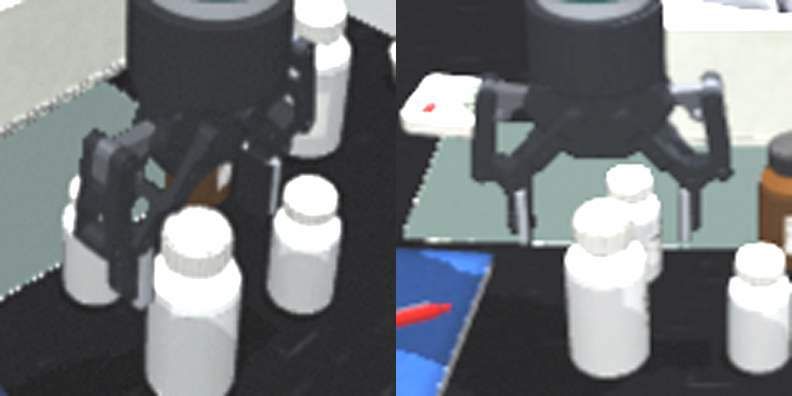

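```bash
cat >> h.py <<'E'
def M(d): return np.array([[foc(d),0,d['cx']],[0,foc(d),d['cy']],[0,0,1]])@np.c_[np.array(d['R']),np.array(d['t'])]
def tri(d,a,s,b):
    X=cv2.triangulatePoints(M(d),M(s),np.array(a,float).reshape(2,1),np.array(b,float).reshape(2,1));X=X[:3,0]/X[3];return X.round(1),(proj(d,X)-a).round(1)
E
python3 - <<'E'
from h import *
d=load('scene4');s=load('side4')
print(tri(d,(143/3.3+260,303/3.3+210),s,(129/3.3+160,242/3.3+180)),tri(d,(275/3.3+260,212/3.3+210),s,(289/3.3+160,240/3.3+180)))
E
```

```text
(array([ 375.3, -251.1,   91.5]), array([-0. , -0.4])) (array([ 468.8, -256.1,   95.2]), array([-0. , -0.4]))
```

Call:
{"fn": "servo_tool", "kwargs": {"increments": [{"dx":0,"dy":-0.1,"dz":-0.6,"ax":0,"ay":0,"az":0,"claw":-1},{"dx":0,"dy":-0.1,"dz":-1.2,"ax":0,"ay":0,"az":0,"claw":-1},{"dx":0,"dy":-0.1,"dz":-1.2,"ax":0,"ay":0,"az":0,"claw":1},{"dx":0,"dy":-0.1,"dz":-1.2,"ax":0,"ay":0,"az":0,"claw":1},{"dx":0,"dy":-0.1,"dz":-1.2,"ax":0,"ay":0,"az":0,"claw":1},{"dx":0,"dy":-0.1,"dz":-1.2,"ax":0,"ay":0,"az":0,"claw":1},{"dx":0,"dy":-0.1,"dz":-1.2,"ax":0,"ay":0,"az":0,"claw":1},{"dx":0,"dy":-0.1,"dz":-1.2,"ax":0,"ay":0,"az":0,"claw":1}]}}

```text
clock: 4.38
eef_pos: [421.9, -245.1, 31.0]
tool_rot: [-1.571, -0.0, -1.571]
force: [-1.4, 0.5, 5.8]
width: 45.1
```

```bash
python3 v.py 5 320 270 220 240
```

```text
scene 260 210
side 160 180
4.4833 [ 421.9 -245.1   31. ] [-1.   1.   5.4] 45.09060037817228
```

View pics/v5.png

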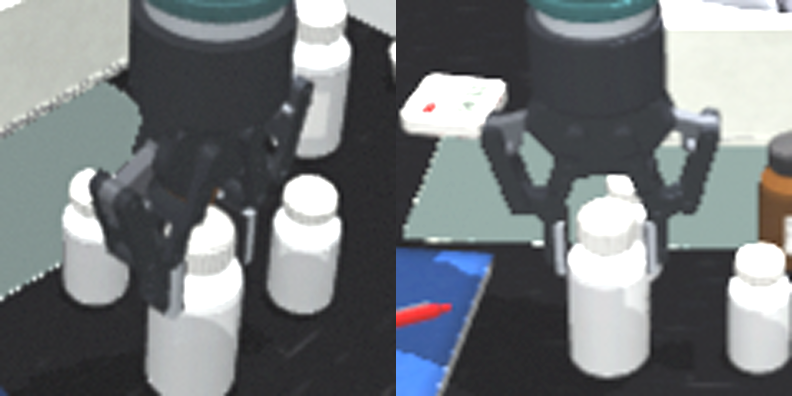

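Run:
```python
from h import *
d=load('scene5');s=load('side5')
T=lambda a,b:tri(d,(a[0]/3.3+260,a[1]/3.3+210),s,((b[0]-396)/3.3+160,b[1]/3.3+180))
print(T((172,315),(565,276)),T((250,262),(655,278)))
```

```text
(array([ 397.4, -250.8,   66.5]), array([-0., -0.])) (array([ 451.2, -256.3,   69.3]), array([0.1, 0.6]))
```

Call:
{"fn": "servo_tool", "kwargs": {"increments": [{"dx":0,"dy":0,"dz":0,"ax":0,"ay":0,"az":0,"claw":-1},{"dx":0,"dy":0,"dz":0,"ax":0,"ay":0,"az":0,"claw":-0.5},{"dx":0,"dy":0,"dz":0.7,"ax":0,"ay":0,"az":0,"claw":-0.5},{"dx":0,"dy":0,"dz":1.4,"ax":0,"ay":0,"az":0,"claw":-0.5},{"dx":0,"dy":0,"dz":1.4,"ax":0,"ay":0,"az":0,"claw":1},{"dx":0,"dy":0,"dz":1.4,"ax":0,"ay":0,"az":0,"claw":1},{"dx":0,"dy":0,"dz":1.4,"ax":0,"ay":0,"az":0,"claw":1},{"dx":0,"dy":0,"dz":1.4,"ax":0,"ay":0,"az":0,"claw":1}]}}

```text
clock: 5.15
eef_pos: [422.2, -245.3, 45.1]
tool_rot: [-1.57, -0.0, -1.571]
force: [0.1, 0.7, 8.6]
width: 33.7
```

Call:
{"fn": "servo_tool", "kwargs": {"increments": [{"dx":0,"dy":0,"dz":0,"ax":0,"ay":0,"az":0,"claw":1},{"dx":0,"dy":0,"dz":0,"ax":0,"ay":0,"az":0,"claw":1}]}}

```text
clock: 5.32
eef_pos: [422.2, -245.2, 45.1]
tool_rot: [-1.57, -0.0, -1.571]
force: [-1.4, 0.2, 9.2]
width: 33.9
```

```bash
python3 v.py 6 320 270 220 240
```

```text
scene 260 210
side 160 180
5.4167 [ 422.2 -245.2   45.1] [-1.2  0.3  8.3] 34.08239050701264
```

View pics/v6.png

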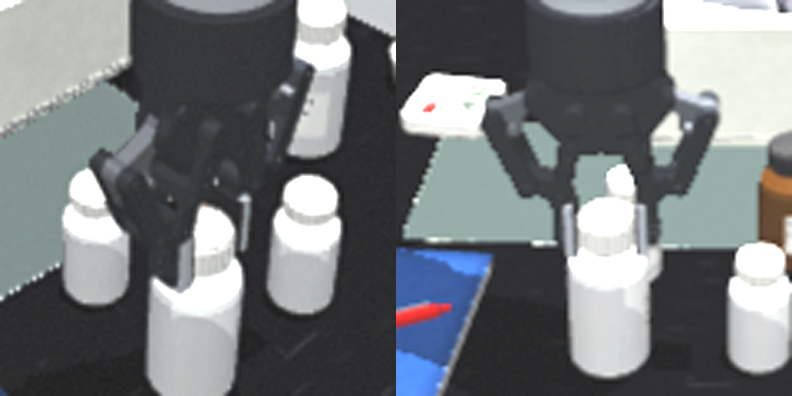

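Call:
{"fn": "servo_tool", "kwargs": {"increments": [{"dx":0,"dy":0,"dz":1,"ax":0,"ay":0,"az":0,"claw":1},{"dx":0,"dy":0,"dz":3,"ax":0,"ay":0,"az":0,"claw":1},{"dx":0,"dy":0,"dz":5.5,"ax":0,"ay":0,"az":0,"claw":1},{"dx":0,"dy":0,"dz":8,"ax":0,"ay":0,"az":0,"claw":1},{"dx":0,"dy":0,"dz":11,"ax":0,"ay":0,"az":0,"claw":1},{"dx":0,"dy":0,"dz":14,"ax":0,"ay":0,"az":0,"claw":1},{"dx":0,"dy":0,"dz":17,"ax":0,"ay":0,"az":0,"claw":1},{"dx":0,"dy":0,"dz":19,"ax":0,"ay":0,"az":0,"claw":1}]}}

```text
clock: 6.08
eef_pos: [422.5, -245.3, 237.5]
tool_rot: [-1.568, -0.001, -1.571]
force: [0.9, -0.7, -1.2]
width: 33.9
```

```bash
python3 v.py 7 320 220 220 210
```

```text
scene 260 160
side 160 150
6.1833 [ 424.  -246.1  238. ] [ 0.6 -0.7 -1.8] 33.77929239669501
```

View pics/v7.png

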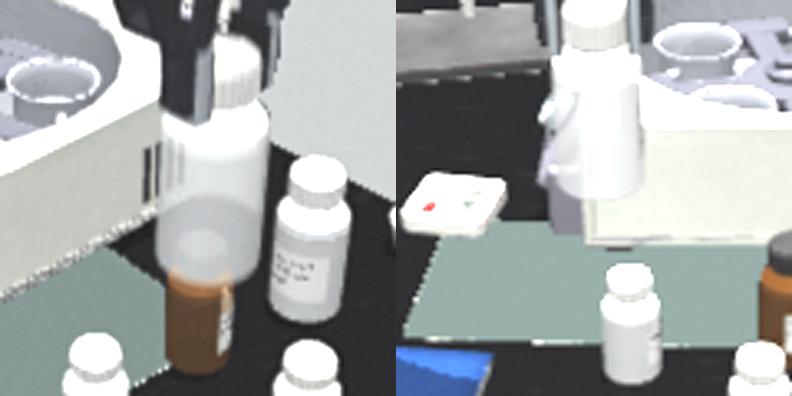

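Call:
{"fn": "servo_tool", "kwargs": {"increments": [{"dx":0.4,"dy":1,"dz":0,"ax":0,"ay":0,"az":0,"claw":1},{"dx":1.2,"dy":3.2,"dz":0,"ax":0,"ay":0,"az":0,"claw":1},{"dx":2.4,"dy":6.2,"dz":0,"ax":0,"ay":0,"az":0,"claw":1},{"dx":3.6,"dy":9.4,"dz":0,"ax":0,"ay":0,"az":0,"claw":1},{"dx":4.8,"dy":12.6,"dz":0,"ax":0,"ay":0,"az":0,"claw":1},{"dx":6,"dy":15.8,"dz":0,"ax":0,"ay":0,"az":0,"claw":1},{"dx":7.2,"dy":19,"dz":0,"ax":0,"ay":0,"az":0,"claw":1},{"dx":8.4,"dy":22.1,"dz":0,"ax":0,"ay":0,"az":0,"claw":1}]}}

```text
clock: 6.85
eef_pos: [504.8, -20.9, 232.7]
tool_rot: [-1.575, 0.001, -1.57]
force: [1.3, -0.3, -1.0]
width: 33.6
```

Call:
{"fn": "servo_tool", "kwargs": {"increments": [{"dx":1.2,"dy":3.2,"dz":0,"ax":0,"ay":0,"az":0,"claw":1},{"dx":2.4,"dy":6.4,"dz":0,"ax":0,"ay":0,"az":0,"claw":1},{"dx":3.6,"dy":9.6,"dz":0,"ax":0,"ay":0,"az":0,"claw":1},{"dx":4.8,"dy":12.8,"dz":0,"ax":0,"ay":0,"az":0,"claw":1},{"dx":6.2,"dy":16.4,"dz":0,"ax":0,"ay":0,"az":0,"claw":1},{"dx":7.4,"dy":19.5,"dz":0,"ax":0,"ay":0,"az":0,"claw":1},{"dx":8.2,"dy":21.6,"dz":0,"ax":0,"ay":0,"az":0,"claw":1},{"dx":8.4,"dy":22.1,"dz":0,"ax":0,"ay":0,"az":0,"claw":1}]}}

```text
clock: 7.52
eef_pos: [588.5, 204.1, 231.6]
tool_rot: [-1.575, 0.003, -1.564]
force: [0.0, 0.9, -0.5]
width: 34.3
```

Call:
{"fn": "servo_tool", "kwargs": {"increments": [{"dx":0,"dy":0,"dz":-1,"ax":0,"ay":0,"az":0,"claw":1},{"dx":0,"dy":0,"dz":-3,"ax":0,"ay":0,"az":0,"claw":1},{"dx":0,"dy":0,"dz":-5,"ax":0,"ay":0,"az":0,"claw":1},{"dx":0,"dy":0,"dz":-7,"ax":0,"ay":0,"az":0,"claw":1},{"dx":0,"dy":0,"dz":-8.5,"ax":0,"ay":0,"az":0,"claw":1},{"dx":0,"dy":0,"dz":-8.5,"ax":0,"ay":0,"az":0,"claw":1},{"dx":0,"dy":0,"dz":-8.5,"ax":0,"ay":0,"az":0,"claw":1},{"dx":0,"dy":0,"dz":-8.5,"ax":0,"ay":0,"az":0,"claw":1}]}}

```text
clock: 8.18
eef_pos: [590.0, 196.1, 149.6]
tool_rot: [-1.571, -0.0, -1.572]
force: [1.0, -0.2, -0.8]
width: 34.0
```

```bash
python3 v.py 8 240 160 290 150; python3 -c "
from h import *
grab('wrist','wrist8')"
```

```text
scene 180 100
side 230 90
8.2833 [590.6 196.8 150.4] [ 0.6  0.1 -1.5] 34.227986878798944
```

View pics/v8.png

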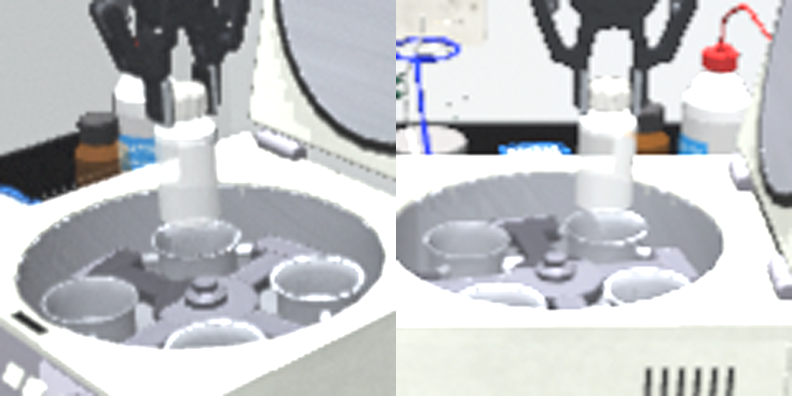

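View pics/wrist8.png

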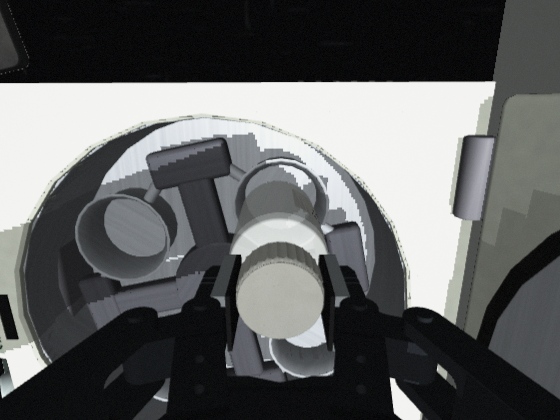

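Call:
{"fn": "servo_tool", "kwargs": {"increments": [{"dx":0,"dy":-0.3,"dz":0,"ax":0,"ay":0,"az":0,"claw":1},{"dx":0,"dy":-0.3,"dz":-0.5,"ax":0,"ay":0,"az":0,"claw":1},{"dx":0,"dy":-0.3,"dz":-1.2,"ax":0,"ay":0,"az":0,"claw":1},{"dx":0,"dy":-0.3,"dz":-2,"ax":0,"ay":0,"az":0,"claw":1},{"dx":0,"dy":-0.3,"dz":-2.8,"ax":0,"ay":0,"az":0,"claw":1},{"dx":0,"dy":-0.3,"dz":-3.4,"ax":0,"ay":0,"az":0,"claw":1},{"dx":0,"dy":-0.3,"dz":-3.4,"ax":0,"ay":0,"az":0,"claw":1},{"dx":0,"dy":-0.3,"dz":-3.4,"ax":0,"ay":0,"az":0,"claw":1}]}}

```text
clock: 9.0
eef_pos: [589.6, 193.9, 114.7]
tool_rot: [-1.572, -0.0, -1.571]
force: [-0.4, -0.3, -0.7]
width: 34.2
```

```bash
python3 v.py 9 240 160 290 150; python3 -c "
from h import *
print(read_state()['torque'])"
```

```text
scene 180 100
side 230 90
9.1 [590.1 194.1 115.5] [-1.1  0.7 -1.3] 33.78277648299761
[-0.01763304 -0.05868474 -0.04056508]
```

View pics/v9.png

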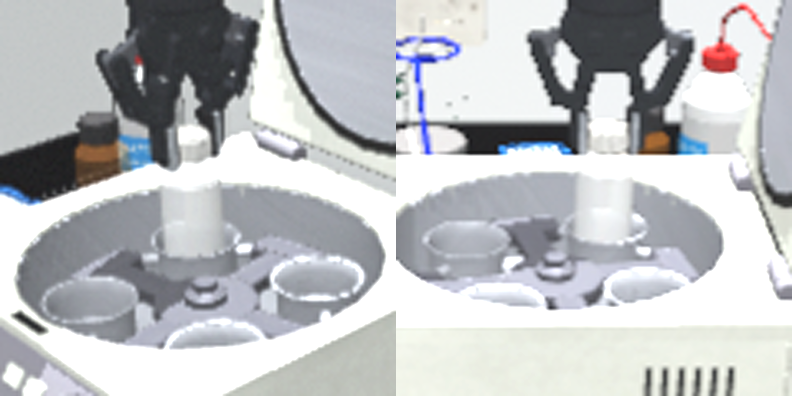

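Call:
{"fn": "servo_tool", "kwargs": {"increments": [{"dx":0.05,"dy":-0.2,"dz":0,"ax":0,"ay":0,"az":0,"claw":1},{"dx":0.05,"dy":-0.2,"dz":-0.5,"ax":0,"ay":0,"az":0,"claw":1},{"dx":0.05,"dy":-0.2,"dz":-1.0,"ax":0,"ay":0,"az":0,"claw":1},{"dx":0.05,"dy":-0.2,"dz":-1.4,"ax":0,"ay":0,"az":0,"claw":1},{"dx":0.05,"dy":-0.2,"dz":-1.4,"ax":0,"ay":0,"az":0,"claw":1},{"dx":0.05,"dy":-0.2,"dz":-1.5,"ax":0,"ay":0,"az":0,"claw":1},{"dx":0.05,"dy":-0.2,"dz":-1.6,"ax":0,"ay":0,"az":0,"claw":1}]}}

```text
clock: 9.68
eef_pos: [590.5, 192.1, 99.3]
tool_rot: [-1.571, 0.0, -1.571]
force: [-0.3, 0.6, -0.4]
width: 33.9
```

Call:
{"fn": "servo_tool", "kwargs": {"increments": [{"dx":0,"dy":0,"dz":-0.1,"ax":0,"ay":0,"az":0,"claw":1},{"dx":0,"dy":0,"dz":-0.1,"ax":0,"ay":0,"az":0,"claw":1},{"dx":0,"dy":0,"dz":-0.1,"ax":0,"ay":0,"az":0,"claw":1}]}}

```text
clock: 9.93
eef_pos: [590.6, 192.3, 99.2]
tool_rot: [-1.57, 0.0, -1.571]
force: [-1.8, -0.2, 4.1]
width: 34.1
```

Call:
{"fn": "servo_tool", "kwargs": {"increments": [{"dx":0,"dy":0,"dz":-0.1,"ax":0,"ay":0,"az":0,"claw":1},{"dx":0,"dy":0,"dz":-0.1,"ax":0,"ay":0,"az":0,"claw":1},{"dx":0,"dy":0,"dz":-0.1,"ax":0,"ay":0,"az":0,"claw":1}]}}

```text
clock: 10.18
eef_pos: [590.6, 192.4, 99.1]
tool_rot: [-1.57, 0.001, -1.571]
force: [-3.6, 1.2, 10.7]
width: 33.7
```

Call:
{"fn": "servo_tool", "kwargs": {"increments": [{"dx":0,"dy":0,"dz":0.05,"ax":0,"ay":0,"az":0,"claw":0},{"dx":0,"dy":0,"dz":0.05,"ax":0,"ay":0,"az":0,"claw":-0.4},{"dx":0,"dy":0,"dz":0.05,"ax":0,"ay":0,"az":0,"claw":-0.6},{"dx":0,"dy":0,"dz":0.05,"ax":0,"ay":0,"az":0,"claw":-0.6},{"dx":0,"dy":0,"dz":1,"ax":0,"ay":0,"az":0,"claw":-0.6},{"dx":0,"dy":0,"dz":3,"ax":0,"ay":0,"az":0,"claw":-0.6},{"dx":0,"dy":0,"dz":6,"ax":0,"ay":0,"az":0,"claw":-0.6},{"dx":0,"dy":0,"dz":10,"ax":0,"ay":0,"az":0,"claw":-0.6}]}}

```text
clock: 10.85
eef_pos: [588.5, 191.3, 196.5]
tool_rot: [-1.576, -0.002, -1.571]
force: [0.8, 0.5, -0.3]
width: 68.4
```

```bash
python3 v.py 10 240 160 290 150; python3 -c "
from h import *
grab('wrist','wrist10')"
```

```text
scene 180 100
side 230 90
10.95 [595.1 193.4 204.5] [ 0.3 -0.4  0.8] 68.30233461473856
```

View pics/v10.png

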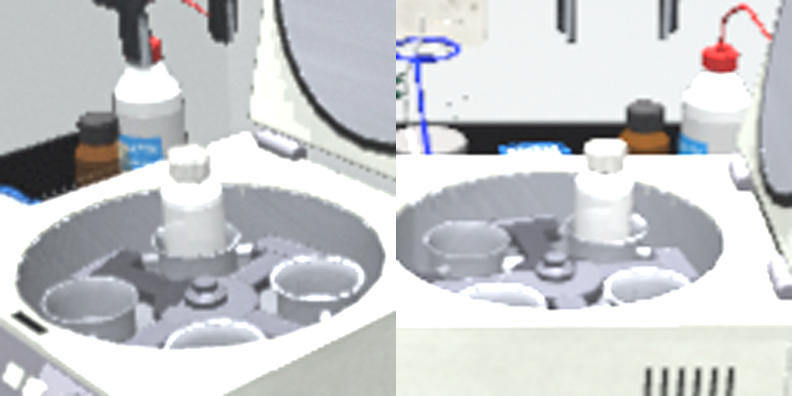

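View pics/wrist10.png

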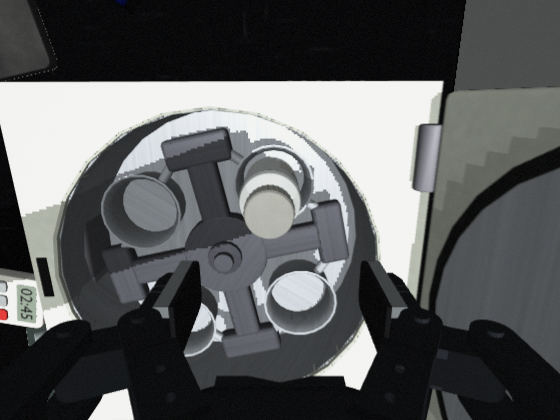

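Call:
{"fn": "servo_tool", "kwargs": {"increments": [{"dx":0.4,"dy":-4,"dz":0.5,"ax":0,"ay":0,"az":0,"claw":-0.8},{"dx":0.9,"dy":-8,"dz":0.5,"ax":0,"ay":0,"az":0,"claw":-0.8},{"dx":1.3,"dy":-12,"dz":0.5,"ax":0,"ay":0,"az":0,"claw":-0.8},{"dx":1.8,"dy":-16,"dz":0.5,"ax":0,"ay":0,"az":0,"claw":-0.8},{"dx":2.2,"dy":-20,"dz":0.5,"ax":0,"ay":0,"az":0,"claw":-0.8},{"dx":2.6,"dy":-24,"dz":0.5,"ax":0,"ay":0,"az":0,"claw":-0.8},{"dx":3.1,"dy":-28,"dz":0,"ax":0,"ay":0,"az":0,"claw":-0.8},{"dx":3.6,"dy":-32,"dz":-0.4,"ax":0,"ay":0,"az":0,"claw":-0.8}]}}

```text
clock: 11.67
eef_pos: [625.8, -129.8, 192.7]
tool_rot: [-1.572, 0.0, -1.571]
force: [1.5, -0.1, 0.1]
width: 77.3
```

Call:
{"fn": "servo_tool", "kwargs": {"increments": [{"dx":0.4,"dy":-3.1,"dz":0,"ax":0,"ay":0,"az":0,"claw":-0.8},{"dx":0.4,"dy":-3.1,"dz":-2,"ax":0,"ay":0,"az":0,"claw":-0.8},{"dx":0.4,"dy":-3.1,"dz":-5,"ax":0,"ay":0,"az":0,"claw":-0.8},{"dx":0.4,"dy":-3.1,"dz":-8,"ax":0,"ay":0,"az":0,"claw":-0.8},{"dx":0.4,"dy":-3.1,"dz":-9.3,"ax":0,"ay":0,"az":0,"claw":-0.8},{"dx":0.4,"dy":-3.1,"dz":-9.3,"ax":0,"ay":0,"az":0,"claw":-0.8},{"dx":0.4,"dy":-3.1,"dz":-9.3,"ax":0,"ay":0,"az":0,"claw":-0.8}]}}

```text
clock: 12.25
eef_pos: [629.6, -158.8, 99.3]
tool_rot: [-1.573, 0.001, -1.571]
force: [0.1, -0.8, 1.5]
width: 76.6
```

```bash
python3 v.py 11 350 210 320 210
```

```text
scene 290 150
side 260 150
12.35 [ 631.4 -159.2  101.5] [0.3 0.3 1.3] 76.85722852385798
```

View pics/v11.png

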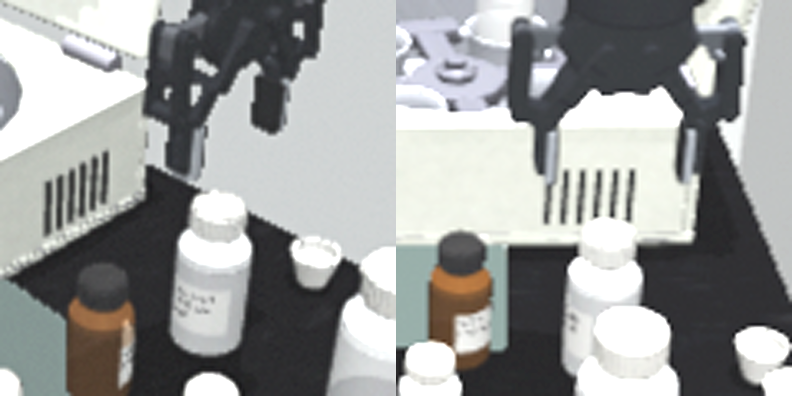

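Call:
{"fn": "servo_tool", "kwargs": {"increments": [{"dx":0,"dy":0,"dz":-2,"ax":0,"ay":0,"az":0,"claw":-0.8},{"dx":0,"dy":0,"dz":-4,"ax":0,"ay":0,"az":0,"claw":-0.8},{"dx":0,"dy":0,"dz":-5.4,"ax":0,"ay":0,"az":0,"claw":-0.8},{"dx":0,"dy":0,"dz":-5.4,"ax":0,"ay":0,"az":0,"claw":-0.5},{"dx":0,"dy":0,"dz":-5.4,"ax":0,"ay":0,"az":0,"claw":1},{"dx":0,"dy":0,"dz":-5.4,"ax":0,"ay":0,"az":0,"claw":1},{"dx":0,"dy":0,"dz":-5.4,"ax":0,"ay":0,"az":0,"claw":1},{"dx":0,"dy":0,"dz":-5.4,"ax":0,"ay":0,"az":0,"claw":1}]}}

```text
clock: 13.02
eef_pos: [631.7, -159.4, 48.5]
tool_rot: [-1.568, -0.001, -1.571]
force: [-0.9, -0.1, 6.8]
width: 33.8
```

Call:
{"fn": "servo_tool", "kwargs": {"increments": [{"dx":0,"dy":0,"dz":0,"ax":0,"ay":0,"az":0,"claw":1},{"dx":0,"dy":0,"dz":0,"ax":0,"ay":0,"az":0,"claw":1},{"dx":0,"dy":0,"dz":0,"ax":0,"ay":0,"az":0,"claw":1}]}}

```text
clock: 13.27
eef_pos: [631.7, -159.4, 48.5]
tool_rot: [-1.568, -0.001, -1.571]
force: [-0.8, -0.3, 7.5]
width: 34.0
```

Call:
{"fn": "servo_tool", "kwargs": {"increments": [{"dx":0,"dy":0,"dz":1,"ax":0,"ay":0,"az":0,"claw":1},{"dx":0,"dy":0,"dz":3,"ax":0,"ay":0,"az":0,"claw":1},{"dx":0,"dy":0,"dz":5.5,"ax":0,"ay":0,"az":0,"claw":1},{"dx":0,"dy":0,"dz":8,"ax":0,"ay":0,"az":0,"claw":1},{"dx":0,"dy":0,"dz":11,"ax":0,"ay":0,"az":0,"claw":1},{"dx":0,"dy":0,"dz":14,"ax":0,"ay":0,"az":0,"claw":1},{"dx":0,"dy":0,"dz":17,"ax":0,"ay":0,"az":0,"claw":1},{"dx":0,"dy":0,"dz":18,"ax":0,"ay":0,"az":0,"claw":1}]}}

```text
clock: 13.93
eef_pos: [633.2, -159.6, 232.4]
tool_rot: [-1.562, -0.002, -1.571]
force: [1.7, 0.2, 0.0]
width: 33.6
```

Call:
{"fn": "servo_tool", "kwargs": {"increments": [{"dx":-0.8,"dy":1.2,"dz":0,"ax":0,"ay":0,"az":0,"claw":1},{"dx":-2.5,"dy":4,"dz":0,"ax":0,"ay":0,"az":0,"claw":1},{"dx":-4.5,"dy":7,"dz":0,"ax":0,"ay":0,"az":0,"claw":1},{"dx":-6.5,"dy":10.2,"dz":0,"ax":0,"ay":0,"az":0,"claw":1},{"dx":-8.5,"dy":13.4,"dz":0,"ax":0,"ay":0,"az":0,"claw":1},{"dx":-10.5,"dy":16.6,"dz":0,"ax":0,"ay":0,"az":0,"claw":1},{"dx":-12.3,"dy":19.4,"dz":0,"ax":0,"ay":0,"az":0,"claw":1},{"dx":-13.2,"dy":20.9,"dz":0,"ax":0,"ay":0,"az":0,"claw":1}]}}

```text
clock: 14.6
eef_pos: [495.2, 54.2, 226.3]
tool_rot: [-1.573, 0.002, -1.566]
force: [-0.2, -0.6, -1.1]
width: 33.8
```

Call:
{"fn": "servo_tool", "kwargs": {"increments": [{"dx":0,"dy":0,"dz":-1,"ax":0,"ay":0,"az":0,"claw":1},{"dx":0,"dy":0,"dz":-3,"ax":0,"ay":0,"az":0,"claw":1},{"dx":0,"dy":0,"dz":-5,"ax":0,"ay":0,"az":0,"claw":1},{"dx":0,"dy":0,"dz":-6.6,"ax":0,"ay":0,"az":0,"claw":1},{"dx":0,"dy":0,"dz":-7.6,"ax":0,"ay":0,"az":0,"claw":1},{"dx":0,"dy":0,"dz":-7.6,"ax":0,"ay":0,"az":0,"claw":1},{"dx":0,"dy":0,"dz":-7.6,"ax":0,"ay":0,"az":0,"claw":1},{"dx":0,"dy":0,"dz":-7.6,"ax":0,"ay":0,"az":0,"claw":1}]}}

```text
clock: 15.27
eef_pos: [499.0, 50.1, 151.0]
tool_rot: [-1.57, 0.0, -1.571]
force: [-0.3, 0.1, 0.2]
width: 33.9
```

```bash
python3 v.py 12 240 180 280 160; python3 -c "
from h import *
grab('wrist','wrist12')"
```

```text
scene 180 120
side 220 100
15.3667 [499.2  50.1 151.3] [ 0.2 -0.  -1.5] 33.790750094847404
```

View pics/v12.png

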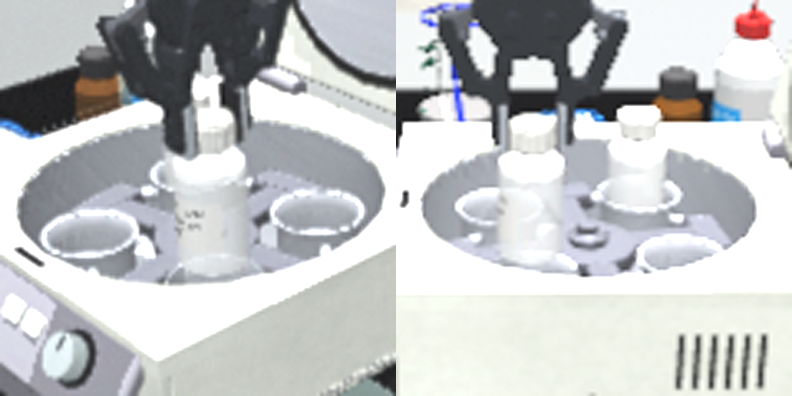

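View pics/wrist12.png

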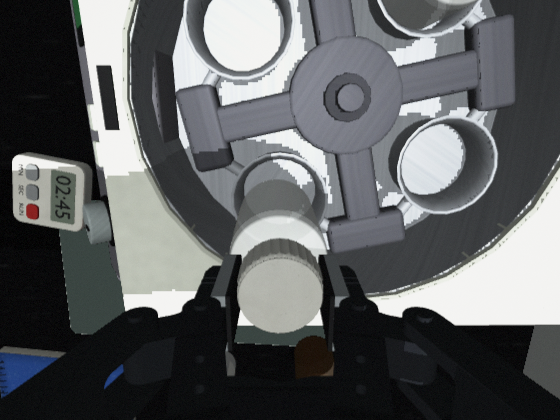

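Call:
{"fn": "servo_tool", "kwargs": {"increments": [{"dx":0.1,"dy":0,"dz":-0.5,"ax":0,"ay":0,"az":0,"claw":1},{"dx":0.1,"dy":0,"dz":-1.3,"ax":0,"ay":0,"az":0,"claw":1},{"dx":0.1,"dy":0,"dz":-2,"ax":0,"ay":0,"az":0,"claw":1},{"dx":0.1,"dy":0,"dz":-2.7,"ax":0,"ay":0,"az":0,"claw":1},{"dx":0.1,"dy":0,"dz":-3.4,"ax":0,"ay":0,"az":0,"claw":1},{"dx":0.1,"dy":0,"dz":-4,"ax":0,"ay":0,"az":0,"claw":1},{"dx":0.1,"dy":0,"dz":-4.2,"ax":0,"ay":0,"az":0,"claw":1},{"dx":0.1,"dy":0,"dz":-4.4,"ax":0,"ay":0,"az":0,"claw":1}]}}

```text
clock: 16.08
eef_pos: [499.3, 49.9, 105.8]
tool_rot: [-1.572, -0.0, -1.571]
force: [0.2, -0.6, -1.6]
width: 33.8
```

```bash
python3 v.py 13 240 180 280 160;python3 -c "
from h import *
grab('wrist','wrist13')"
```

```text
scene 180 120
side 220 100
16.1833 [499.4  50.  106.1] [-0.2  0.1 -0.8] 33.72849425326501
```

View pics/v13.png

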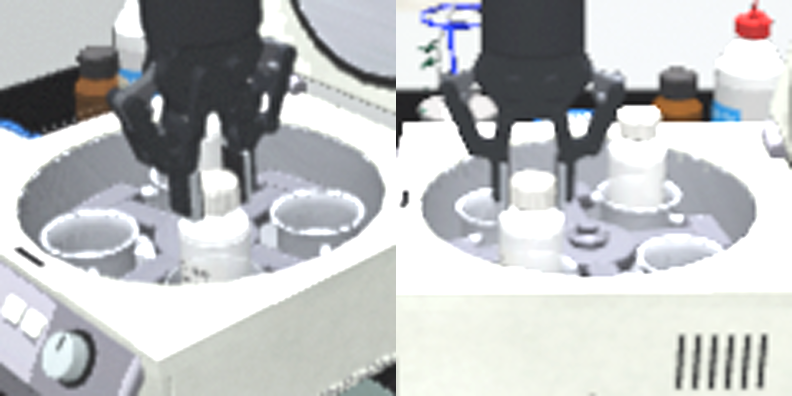

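View pics/wrist13.png

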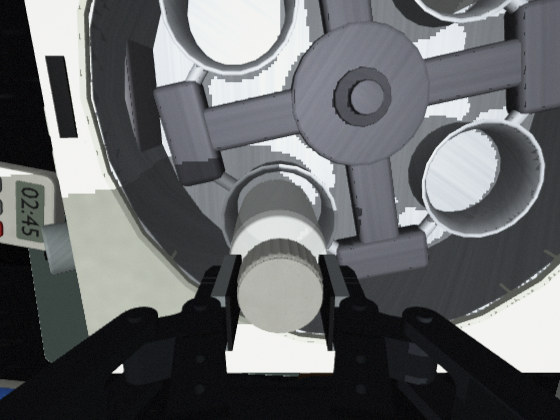

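Call:
{"fn": "servo_tool", "kwargs": {"increments": [{"dx":0,"dy":0,"dz":-0.1,"ax":0,"ay":0,"az":0,"claw":1},{"dx":0,"dy":0,"dz":-0.2,"ax":0,"ay":0,"az":0,"claw":1},{"dx":0,"dy":0,"dz":-0.3,"ax":0,"ay":0,"az":0,"claw":1},{"dx":0,"dy":0,"dz":-0.3,"ax":0,"ay":0,"az":0,"claw":1}]}}

```text
clock: 16.57
eef_pos: [499.5, 50.0, 103.4]
tool_rot: [-1.571, 0.0, -1.571]
force: [0.4, -0.7, -1.0]
width: 34.1
```

Call:
{"fn": "servo_tool", "kwargs": {"increments": [{"dx":0,"dy":0,"dz":-0.1,"ax":0,"ay":0,"az":0,"claw":1},{"dx":0,"dy":0,"dz":-0.1,"ax":0,"ay":0,"az":0,"claw":1},{"dx":0,"dy":0,"dz":-0.1,"ax":0,"ay":0,"az":0,"claw":1}]}}

```text
clock: 16.82
eef_pos: [499.6, 50.0, 102.6]
tool_rot: [-1.57, 0.0, -1.571]
force: [-0.2, 0.6, 0.9]
width: 33.8
```

Call:
{"fn": "servo_tool", "kwargs": {"increments": [{"dx":0,"dy":0,"dz":-0.1,"ax":0,"ay":0,"az":0,"claw":1},{"dx":0,"dy":0,"dz":-0.1,"ax":0,"ay":0,"az":0,"claw":1},{"dx":0,"dy":0,"dz":-0.1,"ax":0,"ay":0,"az":0,"claw":1}]}}

```text
clock: 17.07
eef_pos: [499.7, 50.1, 102.5]
tool_rot: [-1.57, 0.0, -1.571]
force: [-3.7, 0.3, 10.9]
width: 33.6
```

Call:
{"fn": "servo_tool", "kwargs": {"increments": [{"dx":0,"dy":0,"dz":0.05,"ax":0,"ay":0,"az":0,"claw":0},{"dx":0,"dy":0,"dz":0.05,"ax":0,"ay":0,"az":0,"claw":-0.4},{"dx":0,"dy":0,"dz":0.05,"ax":0,"ay":0,"az":0,"claw":-0.6},{"dx":0,"dy":0,"dz":0.05,"ax":0,"ay":0,"az":0,"claw":-0.6},{"dx":0,"dy":0,"dz":1,"ax":0,"ay":0,"az":0,"claw":-0.6},{"dx":0,"dy":0,"dz":3,"ax":0,"ay":0,"az":0,"claw":-0.6},{"dx":0,"dy":0,"dz":6,"ax":0,"ay":0,"az":0,"claw":-0.6},{"dx":0,"dy":0,"dz":10,"ax":0,"ay":0,"az":0,"claw":-0.6}]}}

```text
clock: 17.73
eef_pos: [497.5, 49.8, 201.2]
tool_rot: [-1.576, -0.001, -1.571]
force: [1.2, -0.4, -0.3]
width: 68.1
```

```bash
python3 v.py 14 240 180 280 160;python3 -c "
from h import *
grab('wrist','wrist14')"
```

```text
scene 180 120
side 220 100
17.8333 [503.9  50.5 207.2] [ 0.8  0.3 -0.3] 68.51961567893497
```

View pics/v14.png

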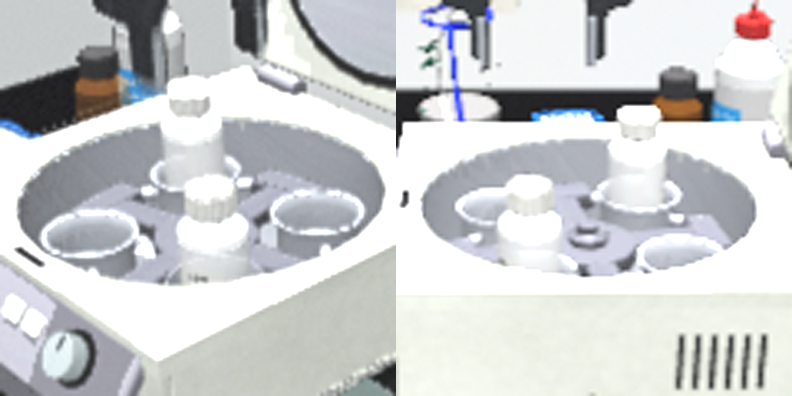

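View pics/wrist14.png

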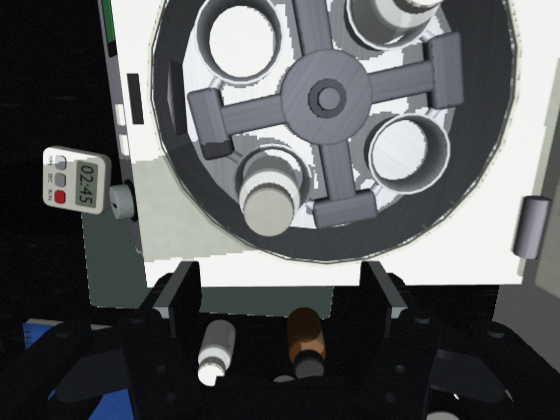

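Run:
```python
from h import *
o=[]
for n,(x,y) in (('scene14',(220,130)),('side14',(240,120)),('wrist14',(220,130))):
  c=cv2.imread(f'pics/{n}.png')[y:y+80,x:x+66];o.append(cv2.resize(c,None,fx=4,fy=4,interpolation=cv2.INTER_LANCZOS4))
cv2.imwrite('pics/z14.png',np.hstack(o))
d=load('wrist14')
for x,y in ((498.6,49.5),): print([proj(d,(x,y,z)).round(1) for z in (54,86,129,159)])
```

```text
[array([273.6, 182.1]), array([273.4, 190.4]), array([273.1, 204.3]), array([272.8, 216.9])]
```

View pics/z14.png

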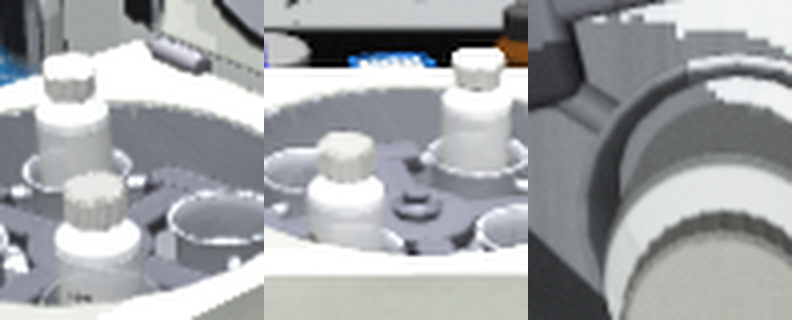

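Call:
{"fn": "servo_tool", "kwargs": {"increments": [{"dx":-1.2,"dy":-3.8,"dz":0,"ax":0,"ay":0,"az":0,"claw":-0.8},{"dx":-2.4,"dy":-7.6,"dz":0,"ax":0,"ay":0,"az":0,"claw":-0.8},{"dx":-3.6,"dy":-11.4,"dz":0,"ax":0,"ay":0,"az":0,"claw":-0.8},{"dx":-4.8,"dy":-15.2,"dz":0,"ax":0,"ay":0,"az":0,"claw":-0.8},{"dx":-6,"dy":-19,"dz":0,"ax":0,"ay":0,"az":0,"claw":-0.8},{"dx":-6.7,"dy":-21,"dz":-2,"ax":0,"ay":0,"az":0,"claw":-0.8},{"dx":-6.7,"dy":-21,"dz":-5,"ax":0,"ay":0,"az":0,"claw":-0.8},{"dx":-6.7,"dy":-21,"dz":-8,"ax":0,"ay":0,"az":0,"claw":-0.8}]}}

```text
clock: 18.55
eef_pos: [431.9, -162.1, 120.7]
tool_rot: [-1.57, -0.001, -1.575]
force: [1.1, 1.2, 1.0]
width: 76.3
```

Call:
{"fn": "servo_tool", "kwargs": {"increments": [{"dx":0,"dy":0,"dz":-2,"ax":0,"ay":0,"az":0,"claw":-0.8},{"dx":0,"dy":0,"dz":-4,"ax":0,"ay":0,"az":0,"claw":-0.8},{"dx":0,"dy":0,"dz":-4,"ax":0,"ay":0,"az":0,"claw":-0.8},{"dx":0,"dy":0,"dz":-4,"ax":0,"ay":0,"az":0,"claw":-0.8}]}}

```text
clock: 18.88
eef_pos: [431.1, -159.6, 80.5]
tool_rot: [-1.574, 0.001, -1.571]
force: [-0.4, 0.0, 1.5]
width: 76.7
```

```bash
python3 v.py 15 290 260 230 230
```

```text
scene 230 200
side 170 170
18.9833 [ 432.9 -160.1   82. ] [ 0.3 -0.6 -0.2] 76.67698457992799
```

View pics/v15.png

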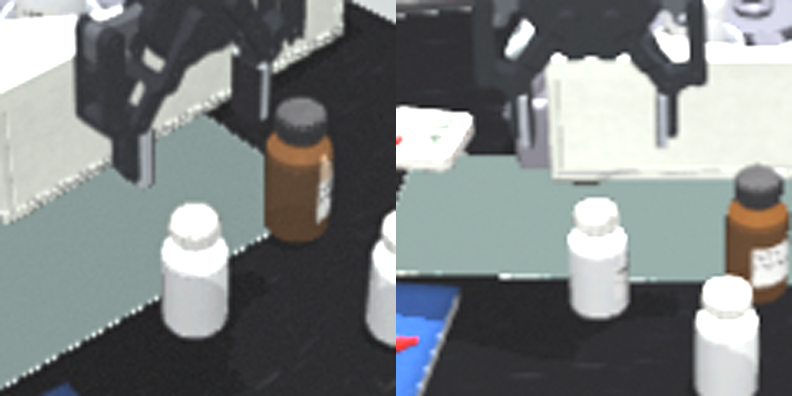

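Call:
{"fn": "servo_tool", "kwargs": {"increments": [{"dx":0,"dy":0,"dz":-2,"ax":0,"ay":0,"az":0,"claw":-0.8},{"dx":0,"dy":0,"dz":-4,"ax":0,"ay":0,"az":0,"claw":-0.8},{"dx":0,"dy":0,"dz":-5.4,"ax":0,"ay":0,"az":0,"claw":-0.8},{"dx":0,"dy":0,"dz":-5.4,"ax":0,"ay":0,"az":0,"claw":-0.5},{"dx":0,"dy":0,"dz":-5.4,"ax":0,"ay":0,"az":0,"claw":1},{"dx":0,"dy":0,"dz":-5.4,"ax":0,"ay":0,"az":0,"claw":1},{"dx":0,"dy":0,"dz":-5.4,"ax":0,"ay":0,"az":0,"claw":1},{"dx":0,"dy":0,"dz":-5.4,"ax":0,"ay":0,"az":0,"claw":1}]}}

```text
clock: 19.65
eef_pos: [433.4, -160.4, 29.0]
tool_rot: [-1.568, -0.001, -1.571]
force: [-1.2, -0.4, 7.1]
width: 26.9
```

Call:
{"fn": "servo_tool", "kwargs": {"increments": [{"dx":0,"dy":0,"dz":0,"ax":0,"ay":0,"az":0,"claw":1},{"dx":0,"dy":0,"dz":0,"ax":0,"ay":0,"az":0,"claw":1},{"dx":0,"dy":0,"dz":0,"ax":0,"ay":0,"az":0,"claw":1}]}}

```text
clock: 19.9
eef_pos: [433.4, -160.4, 29.0]
tool_rot: [-1.568, -0.001, -1.571]
force: [-0.9, 0.3, 6.0]
width: 26.6
```

```bash
python3 v.py 16 290 260 230 230
```

```text
scene 230 200
side 170 170
20.0 [ 433.4 -160.4   29. ] [-0.5  0.8  6.7] 26.994844308753883
```

View pics/v16.png

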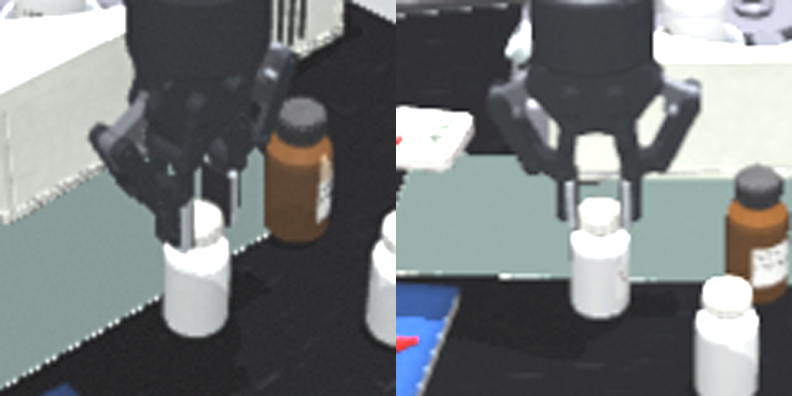

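Call:
{"fn": "servo_tool", "kwargs": {"increments": [{"dx":0,"dy":0,"dz":1,"ax":0,"ay":0,"az":0,"claw":1},{"dx":0,"dy":0,"dz":3,"ax":0,"ay":0,"az":0,"claw":1},{"dx":0,"dy":0,"dz":6,"ax":0,"ay":0,"az":0,"claw":1},{"dx":0,"dy":0,"dz":9,"ax":0,"ay":0,"az":0,"claw":1},{"dx":0,"dy":0,"dz":12,"ax":0,"ay":0,"az":0,"claw":1},{"dx":0,"dy":0,"dz":15,"ax":0,"ay":0,"az":0,"claw":1},{"dx":0,"dy":0,"dz":17.5,"ax":0,"ay":0,"az":0,"claw":1},{"dx":0,"dy":0,"dz":19,"ax":0,"ay":0,"az":0,"claw":1}]}}

```text
clock: 20.67
eef_pos: [433.7, -160.4, 221.2]
tool_rot: [-1.565, -0.002, -1.571]
force: [0.6, 0.5, -1.6]
width: 26.3
```

Call:
{"fn": "servo_tool", "kwargs": {"increments": [{"dx":0,"dy":1.2,"dz":0,"ax":0,"ay":0,"az":0,"claw":1},{"dx":0,"dy":4,"dz":0,"ax":0,"ay":0,"az":0,"claw":1},{"dx":0.3,"dy":7,"dz":0,"ax":0,"ay":0,"az":0,"claw":1},{"dx":0.6,"dy":10,"dz":0,"ax":0,"ay":0,"az":0,"claw":1},{"dx":0.9,"dy":13.2,"dz":0,"ax":0,"ay":0,"az":0,"claw":1},{"dx":1.2,"dy":16.4,"dz":0,"ax":0,"ay":0,"az":0,"claw":1},{"dx":1.6,"dy":19.6,"dz":0,"ax":0,"ay":0,"az":0,"claw":1},{"dx":2,"dy":22.8,"dz":0,"ax":0,"ay":0,"az":0,"claw":1}]}}

```text
clock: 21.33
eef_pos: [452.3, 69.5, 218.4]
tool_rot: [-1.569, 0.0, -1.571]
force: [-0.2, 0.9, -0.8]
width: 26.9
```

Call:
{"fn": "servo_tool", "kwargs": {"increments": [{"dx":0.6,"dy":3,"dz":0,"ax":0,"ay":0,"az":0,"claw":1},{"dx":1.2,"dy":6,"dz":0,"ax":0,"ay":0,"az":0,"claw":1},{"dx":1.7,"dy":8.6,"dz":0,"ax":0,"ay":0,"az":0,"claw":1},{"dx":2.1,"dy":9.9,"dz":-2,"ax":0,"ay":0,"az":0,"claw":1},{"dx":2.1,"dy":9.9,"dz":-5,"ax":0,"ay":0,"az":0,"claw":1},{"dx":2.1,"dy":9.9,"dz":-8,"ax":0,"ay":0,"az":0,"claw":1},{"dx":2.1,"dy":9.9,"dz":-9.5,"ax":0,"ay":0,"az":0,"claw":1},{"dx":2.1,"dy":9.9,"dz":-9.5,"ax":0,"ay":0,"az":0,"claw":1}]}}

```text
clock: 22.0
eef_pos: [470.9, 166.2, 120.2]
tool_rot: [-1.576, -0.002, -1.57]
force: [-1.3, -0.0, -0.3]
width: 26.9
```

```bash
python3 v.py 17 220 170 270 140;python3 -c "
from h import *
grab('wrist','wrist17')"
```

```text
scene 160 110
side 210 80
22.1 [473.7 167.  123.1] [ 0.7  0.7 -0.6] 26.306333861632247
```

View pics/v17.png

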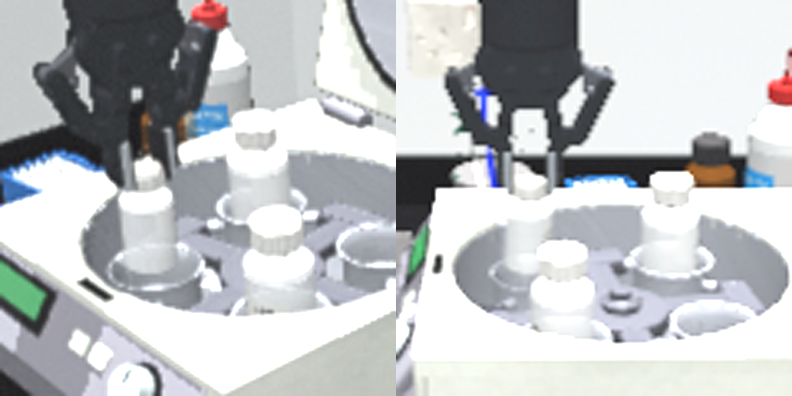

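View pics/wrist17.png

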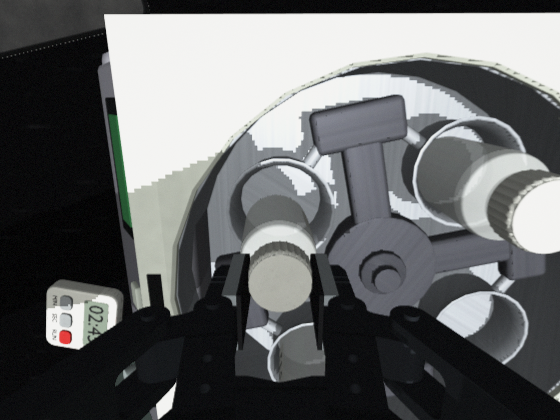

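Call:
{"fn": "servo_tool", "kwargs": {"increments": [{"dx":0.1,"dy":-0.3,"dz":0,"ax":0,"ay":0,"az":0,"claw":1},{"dx":0.1,"dy":-0.3,"dz":-0.6,"ax":0,"ay":0,"az":0,"claw":1},{"dx":0.1,"dy":-0.3,"dz":-1.4,"ax":0,"ay":0,"az":0,"claw":1},{"dx":0.1,"dy":-0.3,"dz":-2.2,"ax":0,"ay":0,"az":0,"claw":1},{"dx":0.1,"dy":-0.3,"dz":-3,"ax":0,"ay":0,"az":0,"claw":1},{"dx":0.1,"dy":-0.3,"dz":-3.5,"ax":0,"ay":0,"az":0,"claw":1},{"dx":0.1,"dy":-0.3,"dz":-3.7,"ax":0,"ay":0,"az":0,"claw":1},{"dx":0.1,"dy":-0.3,"dz":-3.8,"ax":0,"ay":0,"az":0,"claw":1}]}}

```text
clock: 22.82
eef_pos: [474.1, 163.9, 83.7]
tool_rot: [-1.572, -0.0, -1.571]
force: [-0.4, -0.1, -0.5]
width: 26.7
```

Call:
{"fn": "servo_tool", "kwargs": {"increments": [{"dx":0,"dy":0,"dz":-0.1,"ax":0,"ay":0,"az":0,"claw":1},{"dx":0,"dy":0,"dz":-0.1,"ax":0,"ay":0,"az":0,"claw":1},{"dx":0,"dy":0,"dz":-0.1,"ax":0,"ay":0,"az":0,"claw":1}]}}

```text
clock: 23.07
eef_pos: [474.7, 164.1, 83.6]
tool_rot: [-1.57, 0.0, -1.571]
force: [-0.1, -0.3, -0.4]
width: 26.5
```

Call:
{"fn": "servo_tool", "kwargs": {"increments": [{"dx":0,"dy":0,"dz":-0.1,"ax":0,"ay":0,"az":0,"claw":1},{"dx":0,"dy":0,"dz":-0.1,"ax":0,"ay":0,"az":0,"claw":1},{"dx":0,"dy":0,"dz":-0.1,"ax":0,"ay":0,"az":0,"claw":1}]}}

```text
clock: 23.32
eef_pos: [474.9, 164.2, 83.0]
tool_rot: [-1.57, 0.0, -1.571]
force: [-1.4, -0.4, 5.7]
width: 26.4
```

Call:
{"fn": "servo_tool", "kwargs": {"increments": [{"dx":0,"dy":0,"dz":0.05,"ax":0,"ay":0,"az":0,"claw":0.2},{"dx":0,"dy":0,"dz":0.05,"ax":0,"ay":0,"az":0,"claw":-0.2},{"dx":0,"dy":0,"dz":0.05,"ax":0,"ay":0,"az":0,"claw":-0.4},{"dx":0,"dy":0,"dz":0.05,"ax":0,"ay":0,"az":0,"claw":-0.4},{"dx":0,"dy":0,"dz":1,"ax":0,"ay":0,"az":0,"claw":-0.4},{"dx":0,"dy":0,"dz":3,"ax":0,"ay":0,"az":0,"claw":-0.4},{"dx":0,"dy":0,"dz":6,"ax":0,"ay":0,"az":0,"claw":-0.4},{"dx":0,"dy":0,"dz":10,"ax":0,"ay":0,"az":0,"claw":-0.4}]}}

```text
clock: 23.98
eef_pos: [472.6, 163.3, 182.2]
tool_rot: [-1.576, -0.002, -1.571]
force: [0.5, -0.0, -0.2]
width: 59.8
```

```bash
python3 v.py 18 220 170 270 140
```

```text
scene 160 110
side 210 80
24.0833 [478.6 165.6 188.2] [ 0.9  0.1 -0.4] 59.55788153682466
```

View pics/v18.png

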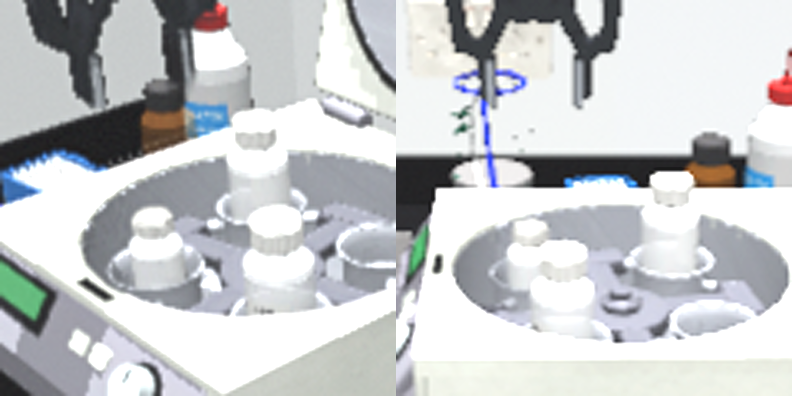

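Call:
{"fn": "servo_tool", "kwargs": {"increments": [{"dx":0.4,"dy":-4,"dz":0.5,"ax":0,"ay":0,"az":0,"claw":-0.6},{"dx":0.8,"dy":-8,"dz":1,"ax":0,"ay":0,"az":0,"claw":-0.7},{"dx":1.2,"dy":-12,"dz":1,"ax":0,"ay":0,"az":0,"claw":-0.8},{"dx":1.6,"dy":-16,"dz":1,"ax":0,"ay":0,"az":0,"claw":-0.8},{"dx":2,"dy":-20,"dz":1,"ax":0,"ay":0,"az":0,"claw":-0.8},{"dx":2.4,"dy":-24,"dz":1,"ax":0,"ay":0,"az":0,"claw":-0.8},{"dx":2.8,"dy":-28,"dz":0,"ax":0,"ay":0,"az":0,"claw":-0.8},{"dx":3.2,"dy":-32,"dz":0,"ax":0,"ay":0,"az":0,"claw":-0.8}]}}

```text
clock: 24.75
eef_pos: [505.4, -157.7, 181.5]
tool_rot: [-1.572, 0.001, -1.571]
force: [-0.0, -0.4, -0.4]
width: 76.7
```

Call:
{"fn": "servo_tool", "kwargs": {"increments": [{"dx":0.3,"dy":-4,"dz":0,"ax":0,"ay":0,"az":0,"claw":-0.8},{"dx":0.5,"dy":-8,"dz":0,"ax":0,"ay":0,"az":0,"claw":-0.8},{"dx":0.6,"dy":-9.2,"dz":-3,"ax":0,"ay":0,"az":0,"claw":-0.8},{"dx":0.6,"dy":-9.2,"dz":-6.5,"ax":0,"ay":0,"az":0,"claw":-0.8},{"dx":0.6,"dy":-9.2,"dz":-10,"ax":0,"ay":0,"az":0,"claw":-0.8},{"dx":0.6,"dy":-9.2,"dz":-10,"ax":0,"ay":0,"az":0,"claw":-0.8},{"dx":0.6,"dy":-9.2,"dz":-10,"ax":0,"ay":0,"az":0,"claw":-0.8}]}}

```text
clock: 25.33
eef_pos: [511.0, -247.2, 81.3]
tool_rot: [-1.575, 0.002, -1.571]
force: [0.4, 0.8, 0.4]
width: 77.1
```

```bash
python3 v.py 19 350 260 270 240
```

```text
scene 290 200
side 210 180
25.4333 [ 513.9 -248.3   84.2] [-0.1  0.   0. ] 76.916591030654
```

View pics/v19.png

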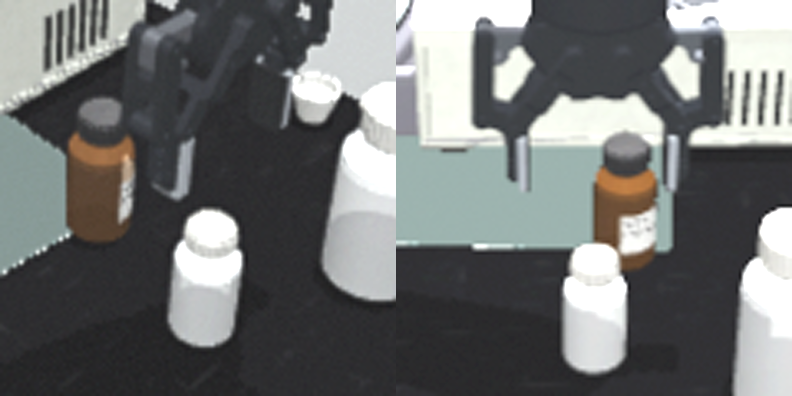

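Call:
{"fn": "servo_tool", "kwargs": {"increments": [{"dx":0,"dy":0,"dz":-2,"ax":0,"ay":0,"az":0,"claw":-0.8},{"dx":0,"dy":0,"dz":-4,"ax":0,"ay":0,"az":0,"claw":-0.8},{"dx":0,"dy":0,"dz":-5.5,"ax":0,"ay":0,"az":0,"claw":-0.8},{"dx":0,"dy":0,"dz":-5.5,"ax":0,"ay":0,"az":0,"claw":-0.5},{"dx":0,"dy":0,"dz":-5.5,"ax":0,"ay":0,"az":0,"claw":1},{"dx":0,"dy":0,"dz":-5.5,"ax":0,"ay":0,"az":0,"claw":1},{"dx":0,"dy":0,"dz":-5.5,"ax":0,"ay":0,"az":0,"claw":1},{"dx":0,"dy":0,"dz":-5.5,"ax":0,"ay":0,"az":0,"claw":1}]}}

```text
clock: 26.1
eef_pos: [513.9, -248.7, 29.7]
tool_rot: [-1.568, -0.002, -1.571]
force: [-1.1, 0.1, 8.4]
width: 26.6
```

Call:
{"fn": "servo_tool", "kwargs": {"increments": [{"dx":0,"dy":0,"dz":0,"ax":0,"ay":0,"az":0,"claw":1},{"dx":0,"dy":0,"dz":0,"ax":0,"ay":0,"az":0,"claw":1},{"dx":0,"dy":0,"dz":0,"ax":0,"ay":0,"az":0,"claw":1}]}}

```text
clock: 26.35
eef_pos: [513.9, -248.7, 29.7]
tool_rot: [-1.568, -0.001, -1.571]
force: [-0.5, 1.0, 7.0]
width: 27.1
```

```bash
python3 v.py 20 350 260 270 240
```

```text
scene 290 200
side 210 180
26.45 [ 513.9 -248.7   29.7] [-1.5  0.8  7.2] 26.50231337342123
```

View pics/v20.png

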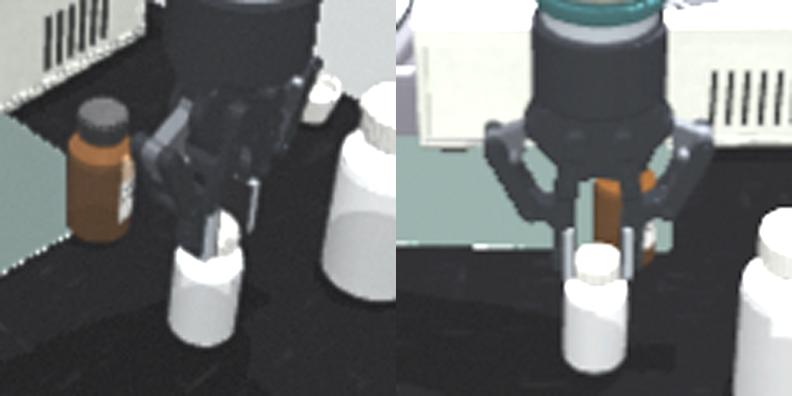

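Call:
{"fn": "servo_tool", "kwargs": {"increments": [{"dx":0,"dy":0,"dz":1,"ax":0,"ay":0,"az":0,"claw":1},{"dx":0,"dy":0,"dz":3,"ax":0,"ay":0,"az":0,"claw":1},{"dx":0,"dy":0,"dz":6,"ax":0,"ay":0,"az":0,"claw":1},{"dx":0,"dy":0,"dz":9,"ax":0,"ay":0,"az":0,"claw":1},{"dx":0,"dy":0,"dz":12,"ax":0,"ay":0,"az":0,"claw":1},{"dx":0,"dy":0,"dz":15,"ax":0,"ay":0,"az":0,"claw":1},{"dx":0,"dy":0,"dz":17.5,"ax":0,"ay":0,"az":0,"claw":1},{"dx":0,"dy":0,"dz":19,"ax":0,"ay":0,"az":0,"claw":1}]}}

```text
clock: 27.12
eef_pos: [513.9, -248.6, 222.0]
tool_rot: [-1.565, -0.002, -1.571]
force: [0.1, -0.2, -1.0]
width: 26.6
```

Call:
{"fn": "servo_tool", "kwargs": {"increments": [{"dx":0.4,"dy":1.2,"dz":0,"ax":0,"ay":0,"az":0,"claw":1},{"dx":1.3,"dy":4,"dz":0,"ax":0,"ay":0,"az":0,"claw":1},{"dx":2.3,"dy":7,"dz":0,"ax":0,"ay":0,"az":0,"claw":1},{"dx":3.2,"dy":10,"dz":0,"ax":0,"ay":0,"az":0,"claw":1},{"dx":4.2,"dy":13.2,"dz":0,"ax":0,"ay":0,"az":0,"claw":1},{"dx":5.2,"dy":16.4,"dz":0,"ax":0,"ay":0,"az":0,"claw":1},{"dx":6.2,"dy":19.6,"dz":0,"ax":0,"ay":0,"az":0,"claw":1},{"dx":7.2,"dy":22.8,"dz":0,"ax":0,"ay":0,"az":0,"claw":1}]}}

```text
clock: 27.78
eef_pos: [584.0, -17.1, 217.0]
tool_rot: [-1.572, 0.001, -1.57]
force: [0.3, 0.1, -0.7]
width: 26.3
```

Call:
{"fn": "servo_tool", "kwargs": {"increments": [{"dx":1,"dy":3,"dz":0,"ax":0,"ay":0,"az":0,"claw":1},{"dx":2,"dy":6,"dz":0,"ax":0,"ay":0,"az":0,"claw":1},{"dx":2.9,"dy":8.4,"dz":0,"ax":0,"ay":0,"az":0,"claw":1},{"dx":3.2,"dy":9.4,"dz":-2,"ax":0,"ay":0,"az":0,"claw":1},{"dx":3.2,"dy":9.4,"dz":-5,"ax":0,"ay":0,"az":0,"claw":1},{"dx":3.2,"dy":9.4,"dz":-8,"ax":0,"ay":0,"az":0,"claw":1},{"dx":3.2,"dy":9.4,"dz":-9.2,"ax":0,"ay":0,"az":0,"claw":1},{"dx":3.2,"dy":9.4,"dz":-9.2,"ax":0,"ay":0,"az":0,"claw":1}]}}

```text
clock: 28.45
eef_pos: [613.0, 74.4, 121.9]
tool_rot: [-1.579, -0.001, -1.57]
force: [-0.3, -0.2, -0.4]
width: 26.7
```

```bash
python3 v.py 21 260 170 290 150;python3 -c "
from h import *
grab('wrist','wrist21')"
```

```text
scene 200 110
side 230 90
28.55 [616.7  74.3 125.8] [1.2 0.1 0.5] 26.814338708446698
```

View pics/v21.png

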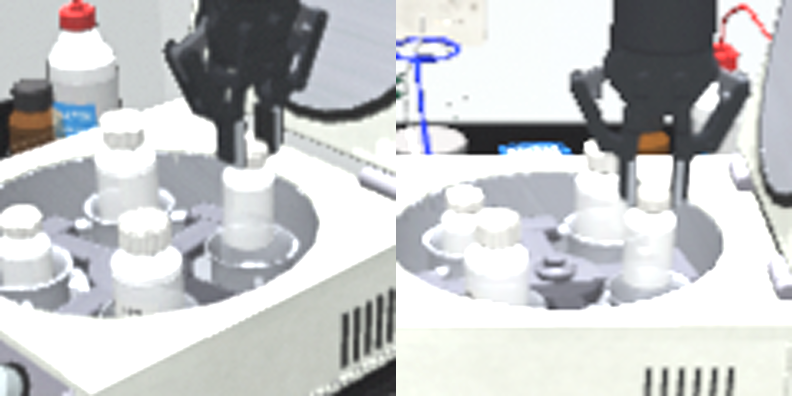

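View pics/wrist21.png

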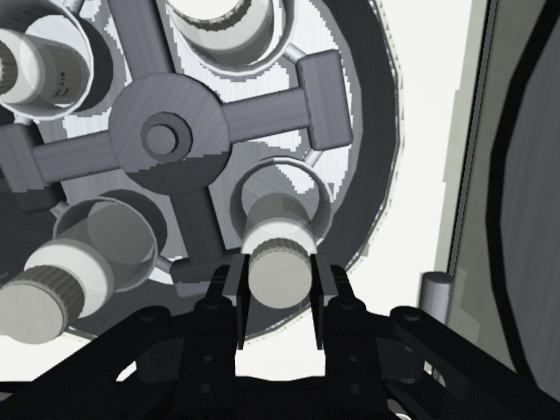

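Call:
{"fn": "servo_tool", "kwargs": {"increments": [{"dx":0,"dy":-0.1,"dz":-0.4,"ax":0,"ay":0,"az":0,"claw":1},{"dx":0,"dy":-0.1,"dz":-1,"ax":0,"ay":0,"az":0,"claw":1},{"dx":0,"dy":-0.1,"dz":-1.7,"ax":0,"ay":0,"az":0,"claw":1},{"dx":0,"dy":-0.1,"dz":-2.4,"ax":0,"ay":0,"az":0,"claw":1},{"dx":0,"dy":-0.1,"dz":-3.1,"ax":0,"ay":0,"az":0,"claw":1},{"dx":0,"dy":-0.1,"dz":-3.6,"ax":0,"ay":0,"az":0,"claw":1},{"dx":0,"dy":-0.1,"dz":-3.9,"ax":0,"ay":0,"az":0,"claw":1},{"dx":0,"dy":-0.1,"dz":-4,"ax":0,"ay":0,"az":0,"claw":1}]}}

```text
clock: 29.27
eef_pos: [616.0, 73.0, 84.5]
tool_rot: [-1.572, -0.0, -1.571]
force: [0.5, -0.4, -0.7]
width: 26.3
```

Call:
{"fn": "servo_tool", "kwargs": {"increments": [{"dx":0,"dy":0,"dz":-0.1,"ax":0,"ay":0,"az":0,"claw":1},{"dx":0,"dy":0,"dz":-0.1,"ax":0,"ay":0,"az":0,"claw":1},{"dx":0,"dy":0,"dz":-0.1,"ax":0,"ay":0,"az":0,"claw":1}]}}

```text
clock: 29.52
eef_pos: [616.8, 73.1, 84.6]
tool_rot: [-1.57, 0.0, -1.571]
force: [-0.5, -0.7, -0.5]
width: 26.6
```

Call:
{"fn": "servo_tool", "kwargs": {"increments": [{"dx":0,"dy":0,"dz":-0.1,"ax":0,"ay":0,"az":0,"claw":1},{"dx":0,"dy":0,"dz":-0.1,"ax":0,"ay":0,"az":0,"claw":1},{"dx":0,"dy":0,"dz":-0.1,"ax":0,"ay":0,"az":0,"claw":1}]}}

```text
clock: 29.77
eef_pos: [616.9, 73.1, 83.9]
tool_rot: [-1.57, 0.0, -1.571]
force: [-0.2, 0.4, 0.9]
width: 26.4
```

Call:
{"fn": "servo_tool", "kwargs": {"increments": [{"dx":0,"dy":0,"dz":-0.1,"ax":0,"ay":0,"az":0,"claw":1},{"dx":0,"dy":0,"dz":-0.1,"ax":0,"ay":0,"az":0,"claw":1},{"dx":0,"dy":0,"dz":-0.1,"ax":0,"ay":0,"az":0,"claw":1}]}}

```text
clock: 30.02
eef_pos: [617.0, 73.2, 83.8]
tool_rot: [-1.57, 0.0, -1.571]
force: [-1.8, -0.0, 8.2]
width: 26.7
```

Call:
{"fn": "servo_tool", "kwargs": {"increments": [{"dx":0,"dy":0,"dz":0.05,"ax":0,"ay":0,"az":0,"claw":0.2},{"dx":0,"dy":0,"dz":0.05,"ax":0,"ay":0,"az":0,"claw":-0.2},{"dx":0,"dy":0,"dz":0.05,"ax":0,"ay":0,"az":0,"claw":-0.4},{"dx":0,"dy":0,"dz":0.05,"ax":0,"ay":0,"az":0,"claw":-0.4},{"dx":0,"dy":0,"dz":1,"ax":0,"ay":0,"az":0,"claw":-0.4},{"dx":0,"dy":0,"dz":3,"ax":0,"ay":0,"az":0,"claw":-0.4},{"dx":0,"dy":0,"dz":6,"ax":0,"ay":0,"az":0,"claw":-0.4},{"dx":0,"dy":0,"dz":10,"ax":0,"ay":0,"az":0,"claw":-0.4}]}}

```text
clock: 30.68
eef_pos: [614.4, 72.7, 181.6]
tool_rot: [-1.576, -0.001, -1.571]
force: [0.4, -0.8, -0.9]
width: 59.9
```

Call:
{"fn": "servo_tool", "kwargs": {"increments": [{"dx":-1,"dy":0,"dz":3,"ax":0,"ay":0,"az":0,"claw":-0.4},{"dx":-3,"dy":0,"dz":6,"ax":0,"ay":0,"az":0,"claw":-0.4},{"dx":-5,"dy":2,"dz":9,"ax":0,"ay":0,"az":0,"claw":-0.4},{"dx":-7,"dy":4,"dz":10,"ax":0,"ay":0,"az":0,"claw":-0.4},{"dx":-7,"dy":5,"dz":10,"ax":0,"ay":0,"az":0,"claw":-0.4},{"dx":-7,"dy":5,"dz":10,"ax":0,"ay":0,"az":0,"claw":-0.4}]}}

```text
clock: 31.18
eef_pos: [546.0, 126.6, 284.1]
tool_rot: [-1.568, 0.003, -1.566]
force: [0.1, 0.4, -0.7]
width: 59.8
```

```bash
python3 v.py 22 260 170 290 150;python3 -c "
from h import *
grab('wrist','wrist22')"
```

```text
scene 200 110
side 230 90
31.2833 [546.7 122.5 282.2] [ 0.4 -0.  -0.8] 60.15414454740354
```

View pics/v22.png

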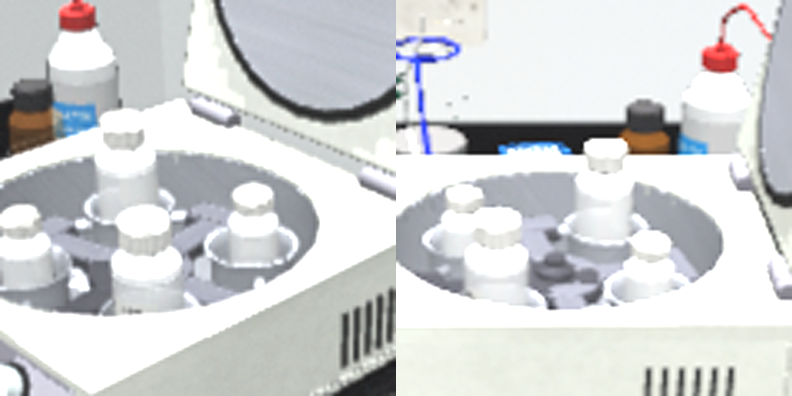

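View pics/wrist22.png

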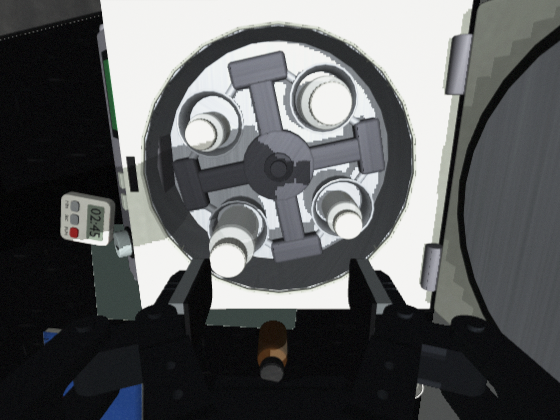

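View pics/scene22.png

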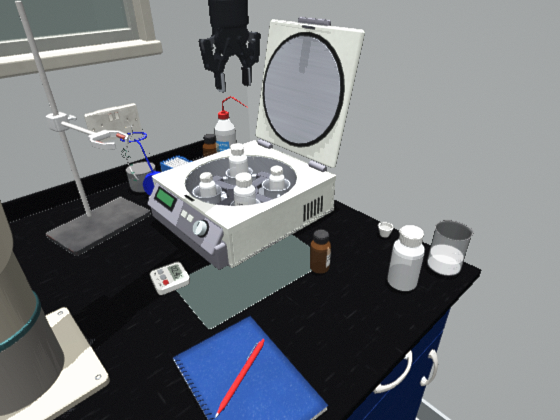

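Run:
```python
from m import *
w=load('wrist22')
c=cv2.imread('pics/wrist22.png')[20:290,150:410];cv2.imwrite('pics/w22.png',cv2.resize(c,None,fx=2.2,fy=2.2,interpolation=cv2.INTER_CUBIC))
for n,p,z,q in (('b0',(201,133),129,(473.9,164)),('b1',(327,101),159,(590.5,192)),('b2',(348,221),129,(616,73)),('b3',(227,260),159,(499.5,50))):
    print(n,ray(w,*p,z).round(1),q, [proj(w,(*q,zz)).round() for zz in (54,86,z)])
o=[]
for n,(x,y) in (('scene22',(190,135)),('side22',(235,120))):
  c=cv2.imread(f'pics/{n}.png')[y:y+85,x:x+100];o.append(cv2.resize(c,None,fx=4,fy=4,interpolation=cv2.INTER_LANCZOS4))
cv2.imwrite('pics/z22.png',np.hstack(o))
```

```text
b0 [472.3 167.8 129. ] (473.9, 164) [array([217., 130.]), array([212., 133.]), array([203., 137.])]
b1 [584.4 196.6 159. ] (590.5, 192) [array([320., 105.]), array([324., 105.]), array([334., 107.])]
b2 [613.9  81.2 129. ] (616, 73) [array([338., 207.]), array([342., 215.]), array([350., 229.])]
b3 [495.8  52.7 159. ] (499.5, 50) [array([242., 224.]), array([239., 234.]), array([231., 263.])]
```

View pics/z22.png

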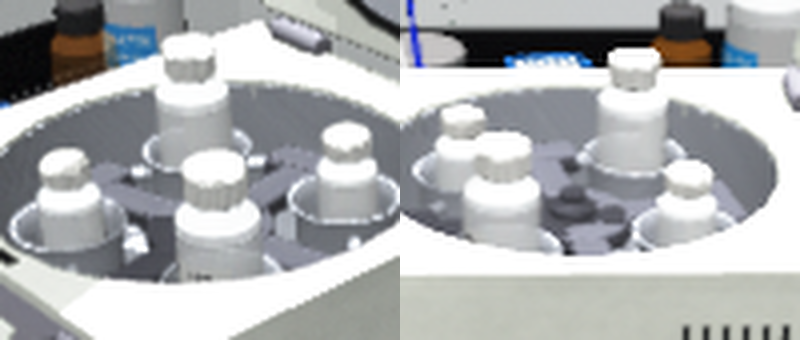

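View pics/w22.png

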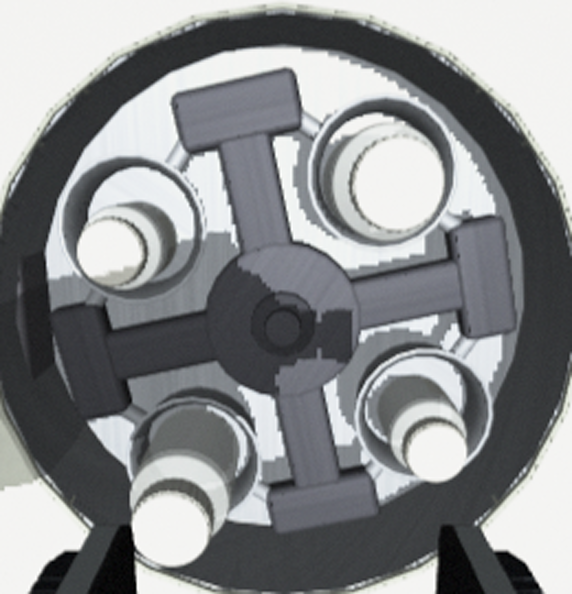

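Run:
```python
from h import *
for x0,x1,y0,y1 in ((390,425,228,290),(310,330,232,272)):
    a=load('scene0')['color'][y0:y1,x0:x1].astype(int);b=load('scene22')['color'][y0:y1,x0:x1].astype(int);print(abs(a-b).mean())
from cell import finish_job
print(finish_job())
```

```text
3.3364055299539173
2.3316666666666666
the job is handed in; nothing more can be done
None
```

The centrifuge is loaded for a balanced run and the job is handed in, at about 31 s on the clock. The two medium bottles are in buckets 1 and 3, and the two small ones are in buckets 0 and 2, so each pair sits opposite across the rotor. Each bottle was lowered until it touched the bucket floor with about 6–11 N, then released with the gripper lifted clear.

**Last checks:** The final scene, side and wrist pictures show all four bottles standing in their own buckets, with the gripper clear of everything. The large and brown bottles look unmoved: their patches in the scene picture barely changed from start to end.

**What disagreed:**
- **Fingertip position:** With the jaws part or fully open, the fingertips were about 35–50 mm above the reported TCP. My first grip on a medium bottle closed on its shoulder. I opened, moved up and gripped the cap instead, and used camera-measured heights from then on.
- **Rotor position:** The wrist and scene cameras disagreed by about 9 mm in y. I settled on values between them, correcting by eye as the bottles went in.
- **Bottle positions:** In the last check the wrist camera put the caps up to about 8 mm from where I released them. I put this down to that same offset.
- **Bucket 3:** Just after release, the medium bottle there looked very slightly tilted. The gripper height at contact put its base on the bucket floor, and the last pictures showed no clear lean.

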